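Make up a study kit and a going-out kit on the wardrobe shelf

ROBOT

A 6-joint arm with a two-finger parallel gripper is mounted at the origin on the work surface. World frame = base frame: x ahead of the robot, y to its left, z up, the work surface at z = 0. Lengths are in m, angles in rad, forces in N, time in s.
With the tool pointing down it reaches from about 0.35 to 0.85 m from the base axis. Payload 8.1 kg.
Tool frame: the origin (TCP) lies midway between the tips of the shut fingers; the grasp point (between the pads) lies 19 mm behind it (bot.pinch_z is the distance from the TCP to the grasp point, in m); y points along the fingers, x is the direction in which the jaws open and shut, and the axes are right-handed (so a half turn about y gives the same grasp; the last joint's range is limited). The gripper opens to 85 mm and grips with 20 to 120 N. Pads are 22 mm wide; open, the fingers measure 114 mm over their backs; the gripper's body (76 mm by 85 mm) begins 54 mm behind the grasp point. The pads swing forward as they close: fully open they stand 13 mm farther back than shut.
Start: joints at [1.228, 0.13, 1.488, -0, 1.523, -0.085], TCP at [0.153, 0.58, 0.231] pointing down, gripper open.
Joint ranges: [-2.96, 2.96], [-0.89, 2.26], [0.02, 2.5], [-1.34, 4.48], [0, 2.73], [-2.66, 2.66]. Speed limits (rad/s): [2.39, 2.39, 2.79, 3.14, 3.14, 3.14].

INTERFACE

Orientations are given as a unit quaternion [w, x, y, z].
In Python, from workcell import bot gives the robot as it stands.
- The arm moves only by the tool drive_tool, never from a script. Its argument "plan" is a list of rows, each a list of 5 numbers: the closure in counts, from 0 (fully open) to 255 (shut), then the shift along the tool's x, y, z scaled (see below), then the turn about the tool's y scaled (see below). A call has 1 to 12 rows; each row is the pose to reach, as a shift and turn from the pose commanded when the call began, along the tool's axes at that moment, turning the shorter way round; what a row does not reach only later rows make up. The controller multiplies each number of a shift by 0.25 m and each number of a turn by 180 degrees. A row lasts 1/8 s, in which the tool goes at most 62.5 mm and 10.7 degrees, less where a joint would pass 70% of its speed; a pose out of reach is approached as far as the arm can. A call with a number of a shift or a turn outside -1 to 1 is refused whole. A call with a gripper value outside its range is refused whole. The fingers move at their own pace and stop on an object; "force" is the grip in N (left out, the last holds). Time passes only in rows, so rows that repeat a pose let the fingers close. It gives the time, the measured TCP pose, the force and the opening at its end, in the units of the state.
- bot.sense(): the state, without advancing time (a new reading comes with each control period).
- bot.grab_frame(name): name is "scene" or "side" or "wrist"; returns a dict with "img" (384x512x3 uint8, red, green, blue), "range_z" (384x512 float32, m along the optical axis (not along the pixel's ray), 0 where there is no reading), "camera_matrix" (3x3 intrinsics, pixels), "R" (3x3) and "t" (3): a world point X has camera coordinates R X + t; the wrist camera has in their place "mount" (4x4, takes a point from camera to tool coordinates, whose origin is the TCP and whose axes are the tool frame's). Camera axes: x right, y down, z forward; pixel columns grow to the right and rows downward; lengths in m; the calibration is good to about 2 mm. A picture is of the moment at which its call begins: read the wrist's pose just before it.
- bot.close_job(): hands the job in, once; it reports no verdict.
Trained networks look in a picture, given as the dict that the camera call returned (one of the last four; its "shot" number tells which), for a name from the list of things; names that differ only in an ending like _2 or _b are one class to them, and where a whole thing is asked for, a point or a joint stands for the part that bears it (a point fixed in the world has none). Each returns a list of dicts, best first, with "p" (0 to 1); they miss things now and then, are a little off and sometimes report something else, mostly with a low value. They report only what shows in the picture. A call takes as long as a camera call. They do not tell look-alikes from the thing itself.
- bot.spot_in(query, picture): "bbox" ([left, top, width, height] in pixels, round what is visible of it).
- bot.mark_of(query, picture): "centre" ([row, column] in pixels: a listed point, or the origin of a listed thing).
The state is a dict: "clock": time; "joint_pos": joint angles; "joint_velocities": joint speeds; "effort": joint torques, N m; "tcp_pos": TCP position; "tcp_rot": TCP orientation; "ft_force": force on the tool from outside, world axes, zero at the start; "torque": the same for the moment, N m; "gripper_width": finger opening in m.
Only numpy, scipy, OpenCV 4.12 (cv2) and the standard library are available. Lean on these libraries where they do the work, as an engineer would, in place of code of your own. Each camera call takes 0.05 s, during which the arm holds its last target. There are 200 camera calls.

TASK

Make up two kits from the things on the shelf. Study kit, in the small plywood rack: stand the pocket dictionary upright next to the rack's fixed wall and the box of flash cards upright next to it, both square to the wall and centred across the rack, then push the sliding end stop up snug so that no gap is left. Going-out kit, on the white pegboard panel: lay the red sunglasses case flat in the bay between the four short pegs, right way up and not sticking out over the panel's ends, and put the key ring over the single taller peg so that it lies flat on the panel; leave the shoe tree and the amber bottle where they are.

Things in the scene. Friction and masses are not known exactly. Their poses are not given: they have to be found in the camera images.
- dictionary: Pocket dictionary with blue cover and paper page edges on top, standing upright: 30 thick (its x) x 64 wide (its y) x 106 high, about 170 g. Origin: centre of its underside, z up.
- cards: Plain brown cardboard box of flash cards, standing upright: 22 thick (its x) x 64 wide (its y) x 92 high, about 110 g. Rigid, closed. Origin: centre of its underside, z up.
- case: Rigid closed sunglasses case of red plastic with rounded edges (radius 14), lying flat: 160 long (its x) x 58 wide (its y) x 44 high, about 90 g. Origin: centre of its underside, z up.
- keys: Stainless steel key ring, one rigid piece, lying flat: ring of round wire (inner diameter 29, outer 39, 5 thick) with a bar fob 14 wide (y), 10 high. Ring centre at x = -23 mm; bar along x from -8 to +42, middle +17. About 50 g. Origin: underside, middle of its 84 overall length, z up.
- keys_ring (a point): Centre of the key ring's round opening, at the underside; same axes as keys.
- rack: Fixed plywood rack, lengthwise along its x: floor plate 6 thick, 100 wide (y -50 to 50), x -127 to 108 mm; at the +x end a fixed wall, top 60 above the shelf, inner face at x = +100. No side walls. An aluminium end stop slides on it (see stop). Origin: on the shelf surface, on the rack's centre line, z up.
- stop (a joint): End stop's position (m) along rack +x, 0 to 0.15; stays where left, friction 1.5 N. Plate 84 wide, 8 thick, top 60 above shelf, its face towards the wall at rack x = -55 mm + joint. Behind it a black grip post 16 x 16, top 70 above shelf, centred at rack x = -108 mm + joint, y = 0, on a low foot (top 14 above shelf, 30 wide). Starts at 0 to 0.03; reads 0.103 when packed tight.
- panel: Fixed white pegboard panel lying flat, 200 (x) x 170 (y) x 10 thick, with upright steel pegs 6 in diameter. Four short pegs, 25 high above the panel, at x = -55 and 55, y = -9 and 69 mm mark the bay for the case: centre x = 0, y = 30, lengthwise along x, 72 clear between rows. One taller peg, 40 high, at x = 0, y = -55. Origin: on the shelf under the panel's centre, z up.
- shoe_tree: Wooden shoe tree, lying loose, about 250 x 68 x 50: bystander, leave alone. Origin: underside near its middle; x runs to the toe.
- bottle: Small amber glass bottle with a black cap, standing loose, 48 in diameter, 105 high: bystander, leave alone. Origin: centre of its underside.
There are look-alikes about, which are no part of the job. Leave any green look-alike of the dictionary alone.

How it is judged:
At the end, for the whole second after the job is handed in: Dictionary next to the wall, then cards: upright, square to 8 deg, centred to 18 mm; stop pushed up, slack under 6 mm. Case flat between the short pegs, within 25 mm lengthwise, 13 mm across. Ring round the taller peg (14 mm), flat on the panel. All at rest; bystanders moved under 20 mm (x of dictionary in the frame of rack between 0.076 and 0.09 m and y of dictionary in the frame of rack between -0.018 and 0.018 m and z of dictionary in the frame of rack between 0.001 and 0.012 m and angle between each of dictionary, cards, case's own z axis and vertical below 0.1 rad and angle between the x axis of each of dictionary, cards and the x axis of rack, either way round below 0.15 rad and x of cards in the frame of rack between 0.049 and 0.065 m and y of cards in the frame of rack between -0.018 and 0.018 m and z of cards in the frame of rack between 0.001 and 0.012 m and value of joint stop between 0.097 and 0.108 m and x of case in the frame of panel between -0.025 and 0.025 m and y of case in the frame of panel between 0.017 and 0.043 m and z of case in the frame of panel between 0.005 and 0.015 m and angle between the x axis of case and the x axis of panel, either way round below 0.25 rad and x of keys_ring in the frame of panel between -0.014 and 0.014 m and y of keys_ring in the frame of panel between -0.069 and -0.041 m and z of keys_ring in the frame of panel between 0.005 and 0.015 m and angle between keys's own z axis and vertical below 0.12 rad and linear speed of each of dictionary, cards, case, keys below 0.02 m/s); the robot touches nothing.
It fails at once if the shoe tree is disturbed (distance of shoe_tree from where it was at the start of the episode above 0.02 m).
It fails at once if the bottle is disturbed (distance of bottle from where it was at the start of the episode above 0.02 m).
It also fails if it takes over 126 s, if anything falls off the work surface, if the arm or the gripper's body presses on something with over 40 N, if the wrist force passes 120 N, or if a joint passes its speed limit or range.

## Working session

There is one attempt and no reset: what is moved stays moved. The work goes in short steps, Python scripts to look and compute and a tool call to move; the robot and the scene stay as the last step left them, time stands still between calls to the robot, and variables do not carry over. Pictures are saved under pics/ and viewed, about 12 in all and at most 16, crops included, and the job is handed in when it is done.

Besides the shell and the picture viewer there is one more tool, called after "Request:" as name(argument=value, ...) on one line, values as JSON. drive_tool: Moves the arm, as the interface text tells. Its arguments: {"type":"object","properties":{"plan":{"type":"array","items":{"type":"array","items":{"type":"number"}}},"force":{"type":"number"}},"required":["plan"]}

```bash
mkdir -p pics; ls
cat > h.py <<'E'
import numpy as np, cv2, pickle
from workcell import bot
from scipy.spatial.transform import Rotation as Ro
def rot(q): return Ro.from_quat([q[1],q[2],q[3],q[0]]).as_matrix()
def cam(name):
    s=bot.sense(); f=bot.grab_frame(name)
    if name=='wrist':
        M=np.array(f['mount']); R=rot(s['tcp_rot']); Rw=R@M[:3,:3]; tw=R@M[:3,3]+s['tcp_pos']
    else:
        Rw=np.array(f['R']).T; tw=-Rw@np.array(f['t'])
    K=np.array(f['camera_matrix']); z=f['range_z']
    v,u=np.mgrid[:z.shape[0],:z.shape[1]]
    P=np.stack([(u-K[0,2])/K[0,0]*z,(v-K[1,2])/K[1,1]*z,z],-1)@Rw.T+tw
    P[z==0]=np.nan
    return f,P,(K,Rw,tw)
def proj(X,c):
    K,Rw,tw=c; p=(np.atleast_2d(X)-tw)@Rw@K.T; return p[:,:2]/p[:,2:]
def save(img,n): cv2.imwrite('pics/'+n,cv2.cvtColor(img,cv2.COLOR_RGB2BGR))
E
python3 - <<'E'
from h import *
s=bot.sense(); print(s['clock'],s['tcp_pos'],s['tcp_rot'],bot.pinch_z, s['ft_force'])
for n in ['scene','side']:
    f,P,c=cam(n); save(f['img'],n+'0.png'); np.savez(n+'0.npz',img=f['img'],P=P,K=c[0],R=c[1],t=c[2])
    for q in ['dictionary','cards','case','keys','keys_ring','rack','stop','panel','shoe_tree','bottle']:
        try:
            print(n,q,[(np.round(d['bbox']).astype(int).tolist(),round(d['p'],2)) for d in bot.spot_in(q,f)][:4],[(np.round(d['centre']).astype(int).tolist(),round(d['p'],2)) for d in bot.mark_of(q,f)][:4])
        except Exception as e: print(q,e)
a=np.hstack([cv2.imread('pics/scene0.png'),cv2.imread('pics/side0.png')])
E
```

```text
pics
0.0 [0.15273527 0.57965911 0.23023774] [-0.55976675  0.56046885  0.43102706 -0.43214758] 0.0187 [-0.19625492 -0.14968496 -0.50812613]
scene dictionary [([291, 166, 36, 47], 0.96), ([268, 143, 13, 55], 0.86)] [([183, 273], 0.85), ([204, 303], 0.8)]
scene cards [([271, 123, 26, 41], 0.58)] [([157, 281], 0.89)]
scene case [([196, 137, 24, 44], 0.94)] [([166, 208], 0.61)]
scene keys [([208, 202, 12, 28], 0.73)] [([212, 215], 0.73), ([208, 213], 0.49), ([185, 116], 0.26)]
scene keys_ring [([208, 202, 11, 24], 0.49)] [([208, 215], 0.74)]
scene rack [([94, 140, 51, 85], 0.62)] [([189, 118], 0.88), ([213, 212], 0.3)]
stop it knows: bottle, cards, case, dictionary, keys, keys_ring, panel, rack, shoe_tree
scene panel [([340, 140, 89, 53], 0.81), ([289, 163, 35, 50], 0.54)] [([165, 380], 0.56)]
scene shoe_tree [([150, 240, 128, 44], 0.75)] [([272, 217], 0.62)]
scene bottle [([335, 208, 31, 48], 0.94)] [([246, 346], 0.74)]
side dictionary [([253, 144, 22, 50], 0.92), ([216, 166, 29, 47], 0.82)] [([207, 234], 0.87), ([187, 263], 0.67)]
side cards [([172, 160, 16, 48], 0.57)] [([198, 183], 0.62)]
side case [([138, 233, 90, 46], 0.82)] [([264, 184], 0.92)]
side keys [([260, 240, 40, 21], 0.88)] [([252, 282], 0.6)]
side keys_ring [([258, 243, 44, 19], 0.88), ([138, 304, 176, 79], 0.25)] [([255, 269], 0.76)]
side rack [([137, 302, 180, 82], 0.78), ([321, 196, 74, 95], 0.71)] [([373, 230], 0.56)]
stop it knows: bottle, cards, case, dictionary, keys, keys_ring, panel, rack, shoe_tree
side panel [([167, 123, 77, 42], 0.69)] [([146, 202], 0.89)]
side shoe_tree [([324, 192, 74, 97], 0.57)] [([243, 351], 0.8)]
side bottle [([300, 130, 22, 41], 0.7)] [([168, 308], 0.92)]
```

Run:
```python
import cv2,numpy as np
a=cv2.imread('pics/scene0.png')[100:310,70:450]; b=cv2.imread('pics/side0.png')[100:384,100:420]
cv2.imwrite('pics/a.png',cv2.resize(a,None,fx=2.1,fy=2.1,interpolation=3)); cv2.imwrite('pics/b.png',cv2.resize(b,None,fx=2.1,fy=2.1,interpolation=3))
```

```text
(no output)
```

View pics/a.png

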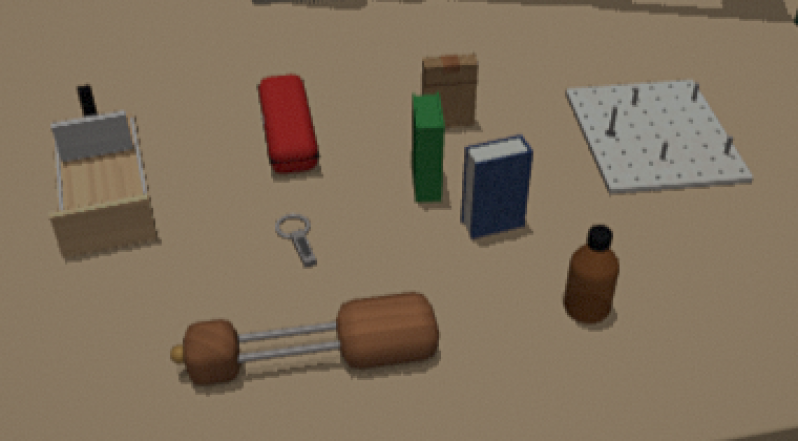

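View pics/b.png

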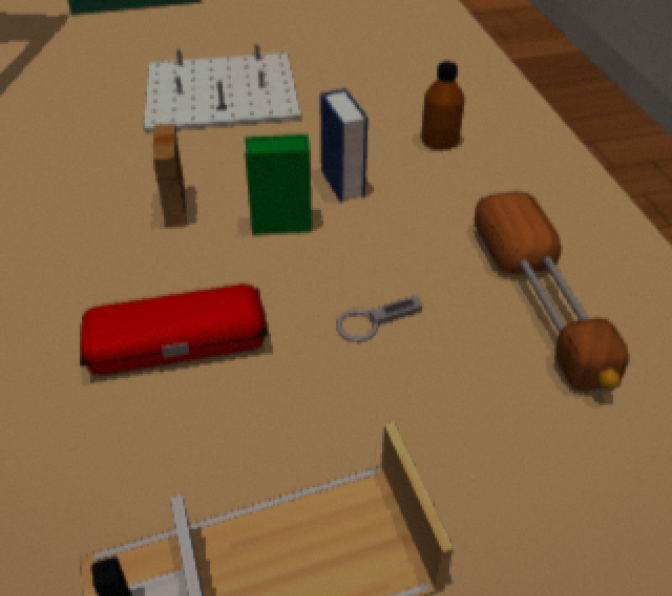

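The scene view shows the blue dictionary at about (309,190), with the green look-alike to its left at (275,171). The brown card box is behind at (284,144), the red case at (208,159), the keys at (214,216) and the rack at left (119,183) with its black grip post at the back. The panel is at right (384,165), the bottle at (350,232) and the shoe tree in front.

Next I measure poses from the fused clouds.

```bash
cat > meas.py <<'E'
from h import *
def seg(a,b,lo,hi=0.3,c=None):
    out=[]
    for n in (a,b):
        d=np.load(n); P=d['P']; m=np.isfinite(P[...,2])&(P[...,2]>lo)&(P[...,2]<hi)&(np.hypot(P[...,0],P[...,1])>.3)&(np.hypot(P[...,0],P[...,1])<1.0)
        out.append(np.c_[P[m],d['img'][m]])
    return np.vstack(out)
E
python3 - <<'E'
from meas import *
from scipy.sparse.csgraph import connected_components
from scipy.spatial import cKDTree
for n in ['scene0.npz','side0.npz']:
    D=np.load(n); P=D['P']; print(n,'cam',D['t'],np.nanmedian(P[...,2]))
D=seg('scene0.npz','side0.npz',0.012)
t=cKDTree(D[:,:3]); g=t.sparse_distance_matrix(t,0.012); k,l=connected_components(g)
for i in range(k):
    p=D[l==i]
    if len(p)<15: continue
    r=cv2.minAreaRect(p[:,:2].astype(np.float32)*1000)
    print(len(p),'c',np.round(r[0]),'size',np.round(r[1]),'ang',round(r[2],1),'z',np.round(np.percentile(p[:,2],[5,99])*1000),'rgb',np.median(p[:,3:],0))
E
```

```text
scene0.npz cam [ 1.38485032 -0.15680585  0.72288655] -0.0018925883397893362
side0.npz cam [ 0.4707442  -0.5655002   0.52659807] -0.0012406239307135025
318 c [142. 523.] size [40. 28.] ang 73.1 z [247. 299.] rgb [14.  13.5 13. ]
293 c [171. 629.] size [39. 30.] ang 65.6 z [247. 300.] rgb [10.  9.  9.]
9083 c [-39. 960.] size [495.  27.] ang 1.2 z [ 22. 274.] rgb [67. 53. 36.]
1231 c [  3. 878.] size [122. 120.] ang 68.8 z [ 12. 293.] rgb [67. 62. 59.]
4468 c [424. 711.] size [158. 217.] ang 88.3 z [17. 76.] rgb [78. 76. 74.]
1202 c [449. 101.] size [69. 29.] ang 82.9 z [19. 92.] rgb [68. 53. 35.]
3688 c [438. -97.] size [ 62. 164.] ang 89.7 z [17. 45.] rgb [133.   2.   0.]
1510 c [ 410. -324.] size [67. 84.] ang 5.3 z [13. 70.] rgb [82. 80. 79.]
32 c [478. 414.] size [8. 9.] ang 52.3 z [13. 33.] rgb [75.5 70.  62.5]
33 c [472. 336.] size [7. 7.] ang 17.2 z [13. 34.] rgb [74. 72. 69.]
1969 c [560.  47.] size [34. 69.] ang 82.7 z [ 18. 106.] rgb [ 4. 48. 16.]
60 c [523. 285.] size [9. 8.] ang 45.3 z [14. 50.] rgb [68.  65.  62.5]
2171 c [641. 105.] size [37. 68.] ang 9.2 z [ 19. 106.] rgb [30. 36. 51.]
38 c [586. 402.] size [22. 15.] ang 32.5 z [13. 34.] rgb [73.5 69.  62.5]
37 c [577. 326.] size [17.  8.] ang 10.9 z [14. 34.] rgb [77. 74. 72.]
1852 c [ 592. -307.] size [ 15. 102.] ang 5.9 z [15. 61.] rgb [87. 71. 52.]
1431 c [779. 160.] size [53. 45.] ang 26.9 z [ 18. 105.] rgb [57. 33. 14.]
4946 c [ 784. -120.] size [251.  72.] ang 88.6 z [19. 50.] rgb [98. 60. 31.]
629 c [680. 676.] size [71. 76.] ang 12.3 z [ 17. 105.] rgb [84. 75. 63.]
27 c [515. 753.] size [69. 13.] ang 89.6 z [52. 55.] rgb [83. 78. 77.]
```

```bash
cat >> h.py <<'E'
def need(X,yaw=None,quiet=False):
    """scaled shift+turn to bring TCP to X with jaw axis (tool x) along world yaw(deg), mod 180"""
    s=bot.sense(); R=rot(s['tcp_rot']); d=R.T@(np.array(X)-s['tcp_pos'])/0.25
    tr=0
    if yaw is not None:
        a=np.degrees(np.arctan2(R[1,0],R[0,0])); e=(yaw-a+90)%180-90; tr=e*np.sign(R[2,1])/180  # tool y up => +, down => -
    print('clock',round(s['clock'],2),'tcp',np.round(s['tcp_pos'],4),'jawyaw',round(float(np.degrees(np.arctan2(R[1,0],R[0,0]))),1),'F',np.round(s['ft_force'],1),'w',round(s['gripper_width'],4),'q6',np.round(s['joint_pos'][5],2))
    print('  shift',np.round(d,4),'turn',round(float(tr),4))
E
python3 - <<'E'
from meas import *
print(rot(bot.sense()['tcp_rot']).round(3))
need([.59,-.02,.3],90)
D=seg('scene0.npz','side0.npz',0.0035,0.03)
# keys region
for nm,(x0,x1,y0,y1) in {'keys':(.55,.72,-.15,.0)}.items():
    p=D[(D[:,0]>x0)&(D[:,0]<x1)&(D[:,1]>y0)&(D[:,1]<y1)]
    r=cv2.minAreaRect(p[:,:2].astype(np.float32)*1000); print(nm,len(p),r, np.percentile(p[:,2],[5,95]))
D=seg('scene0.npz','side0.npz',0.03)
p=D[(abs(D[:,0]-.592)<.03)&(abs(D[:,1]+.307)<.08)]
top=p[p[:,2]>.052]; r=cv2.minAreaRect(top[:,:2].astype(np.float32)*1000); print('walltop',r)
p=D[(abs(D[:,0]-.41)<.07)&(abs(D[:,1]+.324)<.08)]
for lo,hi in ((.03,.06),(.064,.08),(.052,.062)):
    q=p[(p[:,2]>lo)&(p[:,2]<hi)]; print('stop',lo,cv2.minAreaRect(q[:,:2].astype(np.float32)*1000))
# panel peg fit
w=np.array([[472,336],[577,326],[478,414],[586,402],[523,285]])/1000.; l=np.array([[-55,-9],[55,-9],[-55,69],[55,69],[0,-55]])/1000.
H,_,=cv2.estimateAffinePartial2D(l,w); print('panel',H.round(4),np.degrees(np.arctan2(H[1,0],H[0,0])), np.hypot(*H[:,0]))
D=np.load('scene0.npz'); cv2.imwrite('pics/c.png',cv2.resize(D['img'][110:250,180:350,::-1],None,fx=4.5,fy=4.2,interpolation=3))
E
```

```text
[[ 0.255 -0.    -0.967]
 [ 0.967 -0.     0.255]
 [-0.    -1.     0.   ]]
clock 2.0 tcp [0.153  0.5802 0.2313] jawyaw 75.2 F [-0.  -0.3 -0.2] w 0.0854 q6 -0.09
  shift [-1.8756 -0.2749 -2.3025] turn -0.0821
keys 340 ((624.0340576171875, -103.14911651611328), (85.94642639160156, 35.29766082763672), 19.411638259887695) [0.00387781 0.01020199]
walltop ((591.13720703125, -307.2151794433594), (13.67949104309082, 101.21992492675781), 5.539194107055664)
stop 0.03 ((410.3731384277344, -324.4711608886719), (66.0828857421875, 84.0674057006836), 5.282487869262695)
stop 0.064 ((386.71343994140625, -327.73492431640625), (19.081336975097656, 17.585424423217773), 3.4353156089782715)
stop 0.052 ((426.4366455078125, -317.92401123046875), (75.96511840820312, 69.3189468383789), 62.780948638916016)
panel [[ 0.9793  0.0898  0.526 ]
 [-0.0898  0.9793  0.3399]] -5.239551091786806 0.9833696627499634
```

View pics/c.png

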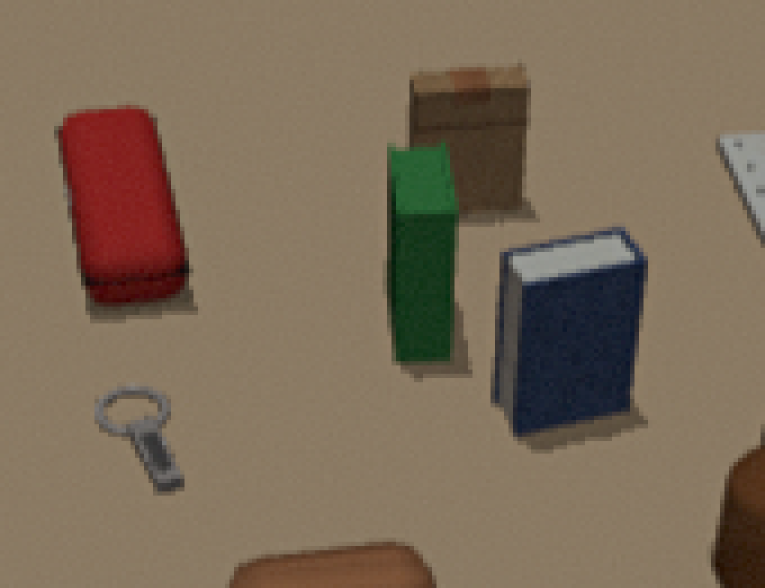

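The crop confirms it: the dictionary is the blue book with white page edges and the cards are the plain brown box. The green book beside them gets left alone.

Request:
drive_tool(plan=[[0,-0.4,-0.25,-0.5,0],[0,-0.8,-0.3,-0.98,0],[0,-0.8,-0.3,-0.98,0],[0,-0.8,-0.3,-0.98,0],[0,-0.8,-0.3,-0.98,0],[0,-0.8,-0.3,-0.98,0],[0,-0.8,-0.3,-0.98,0],[0,-0.8,-0.3,-0.98,0],[0,-0.8,-0.3,-0.98,0]])

```text
clock: 3.12
tcp_pos: [0.3379, 0.3253, 0.3057]
tcp_rot: [0.56, -0.56, -0.432, 0.433]
ft_force: [0.5, -0.3, -0.3]
gripper_width: 0.0852
```

```bash
python3 -c "
from h import *
need([.62,.09,.32],99.2)"
```

```text
clock 3.12 tcp [0.3379 0.3253 0.3057] jawyaw 75.4 F [ 0.5 -0.3 -0.3] w 0.0852 q6 -0.66
  shift [-0.6254 -0.0579 -1.3298] turn -0.1325
```

Request:
drive_tool(plan=[[0,-0.6,-0.06,-1.0,-0.13],[0,-0.6,-0.06,-1.0,-0.13],[0,-0.6,-0.06,-1.0,-0.13],[0,-0.6,-0.06,-1.0,-0.13],[0,-0.6,-0.06,-1.0,-0.13],[0,-0.6,-0.06,-1.0,-0.13],[0,-0.6,-0.06,-1.0,-0.13]])

```text
clock: 4.0
tcp_pos: [0.542, 0.1164, 0.3206]
tcp_rot: [0.461, -0.46, -0.536, 0.537]
ft_force: [-0.3, -1.2, 0.4]
gripper_width: 0.0854
```

```bash
cat >> h.py <<'E'
def top(P,x,y,r,lo,hi):
    m=np.isfinite(P[...,2])&(P[...,2]>lo)&(P[...,2]<hi)&(abs(P[...,0]-x)<r)&(abs(P[...,1]-y)<r)
    if m.sum()<10: print('few',m.sum()); return
    p=P[m]; R=cv2.minAreaRect(p[:,:2].astype(np.float32)*1000)
    print('rect',np.round(R[0],1),np.round(R[1],1),round(R[2],1),'n',len(p),'mean',np.round(p[:,:2].mean(0)*1000,1),'z',np.round(np.median(p[:,2])*1000,1)); return p
E
python3 - <<'E'
from h import *
need([.62,.09,.32],99.2)
f,P,c=cam('wrist'); save(f['img'],'w1.png'); print(np.array(f['mount']).round(3))
top(P,.641,.105,.06,.095,.12); top(P,.449,.101,.06,.082,.1);top(P,.56,.047,.05,.095,.12)
E
```

```text
clock 4.0 tcp [0.542  0.1164 0.3206] jawyaw 98.7 F [-0.3 -1.2  0.4] w 0.0854 q6 -1.6
  shift [-0.1515  0.0019 -0.2924] turn -0.003
[[ 1.    -0.001 -0.001  0.   ]
 [ 0.001 -0.317  0.948 -0.142]
 [-0.001 -0.948 -0.317  0.082]
 [ 0.     0.     0.     1.   ]]
rect [616.   92.3] [78.8 86.3] 6.4 n 1158 mean [633.  102.4] z 104.0
rect [447.2 103. ] [63.9 22.5] 85.9 n 1067 mean [447.1 102.9] z 91.9
rect [557.3  50.1] [30.2 64.4] 81.7 n 1233 mean [556.4  50.4] z 104.1
```

View pics/w1.png

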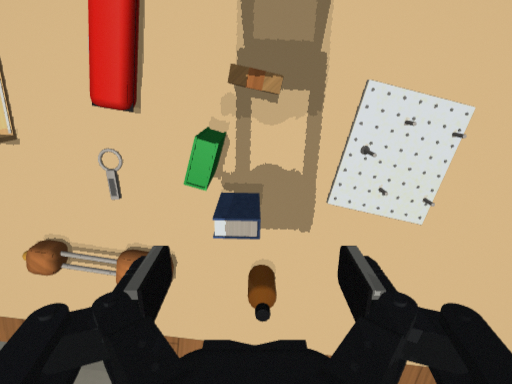

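The wrist view shows the dictionary at (237,215) and the green one at (205,158). The cards are at (256,80), the keys at (110,172), the case at (113,50) and the panel at (400,152) with its tall peg at (367,151). I refine all of these from this frame.

Run:
```python
from h import *
f,P,c=cam('wrist'); np.savez('w1.npz',P=P,img=f['img'])
top(P,.641,.105,.042,.1,.112)
print('keys');p=top(P,.624,-.103,.06,.0035,.02); top(P,.624,-.103,.06,.0075,.02)
print('case');top(P,.438,-.097,.1,.035,.06); top(P,.438,-.097,.1,.012,.06)
I=f['img'].astype(int)
m=(I.min(-1)>150)&(P[...,0]<.7)&(P[...,1]>.2)&(P[...,2]<.016)&(P[...,2]>.004)
q=P[m]; R=cv2.minAreaRect(q[:,:2].astype(np.float32)*1000); print('panel',R,len(q),np.median(q[:,2]))
for x,y in [(472,336),(577,326),(478,414),(586,402),(523,285)]:
    q=P[np.isfinite(P[...,2])&(P[...,2]>.018)&(np.hypot(P[...,0]-x/1e3,P[...,1]-y/1e3)<.02)]; print(len(q),q.mean(0).round(4) if len(q) else '', np.percentile(q[:,2],98) if len(q) else '')
```

```text
rect [638.5 106.1] [30.9 63.7] 7.2 n 1001 mean [638.2 106.2] z 104.0
keys
rect [ 620.7 -101.3] [82.5 36.6] 21.2 n 439 mean [ 624.  -104.6] z 8.9
rect [ 629.5 -102.6] [67.7 20. ] 0.3 n 259 mean [ 638.1 -102.4] z 9.9
case
rect [444.4 -93.3] [ 53.8 137.7] 89.6 n 4385 mean [442.2 -90.9] z 43.3
rect [443.  -94.6] [ 60. 145.] 89.6 n 5297 mean [442.5 -87.2] z 42.8
panel ((525.690673828125, 342.9930114746094), (170.80657958984375, 199.60023498535156), 85.23223114013672) 12679 0.009689325013292283
34 [0.4703 0.3367 0.0293] 0.03559088707775116
31 [0.5794 0.3279 0.0292] 0.03552178889432399
43 [0.4768 0.4143 0.0286] 0.03583233263311143
36 [0.586  0.4055 0.0279] 0.035733868873153704
49 [0.5207 0.2863 0.0381] 0.05018599859496173
```

```bash
python3 -c "
from h import *
need([.639,.106,.20],97.2)"
```

```text
clock 4.1 tcp [0.5417 0.117  0.3211] jawyaw 98.7 F [-0.3  0.6  0.4] w 0.0857 q6 -1.6
  shift [-0.1029  0.4844 -0.3782] turn 0.0086
```

Request:
drive_tool(plan=[[0,-0.103,0.0,-0.378,0.009],[0,-0.103,0.0,-0.378,0.009],[0,-0.103,0.48,-0.378,0.009],[0,-0.103,0.48,-0.378,0.009],[0,-0.103,0.48,-0.378,0.009],[0,-0.103,0.48,-0.378,0.009]])

```text
clock: 4.85
tcp_pos: [0.6404, 0.1053, 0.2043]
tcp_rot: [-0.467, 0.469, 0.531, -0.529]
ft_force: [1.0, 0.6, 1.2]
gripper_width: 0.0853
```

```bash
python3 -c "
from h import *
need([.639,.106,.052],97.2)
f,P,c=cam('wrist');top(P,.639,.106,.042,.1,.112)
f,P,c=cam('scene');top(P,.639,.106,.05,.1,.112)
f,P,c=cam('side');top(P,.639,.106,.05,.1,.112)"
```

```text
clock 4.85 tcp [0.6404 0.1053 0.2043] jawyaw 97.1 F [1.  0.6 1.2] w 0.0853 q6 -1.61
  shift [0.0033 0.6092 0.0069] turn -0.0006
rect [638.6 106.4] [30.6 63.8] 7.1 n 2465 mean [638.1 107.1] z 104.0
rect [620.5  98.2] [77.4 70. ] 11.7 n 302 mean [639.9 104.8] z 103.1
rect [620.2  98.1] [69.4 73.9] 7.3 n 243 mean [638.8 102.9] z 103.2
```

Consistent, so I descend and grip across the width.

Request:
drive_tool(plan=[[0,0.004,0.2,0.007,0],[0,0.004,0.4,0.007,0],[0,0.004,0.6,0.007,0],[0,0.004,0.61,0.007,0],[120,0.004,0.61,0.007,0],[120,0.004,0.61,0.007,0],[120,0.004,0.61,0.007,0],[120,0.004,0.61,0.007,0],[120,0.004,0.61,0.007,0],[120,0.004,0.3,0.007,0],[120,0.004,-0.03,0.007,0],[120,0.004,-0.03,0.007,0]], force=40)

```text
clock: 6.5
tcp_pos: [0.6397, 0.1052, 0.2152]
tcp_rot: [-0.467, 0.47, 0.532, -0.528]
ft_force: [1.2, 0.4, -2.0]
gripper_width: 0.0636
```

Run:
```python
from h import *
a=np.radians(5.5); O=np.array([.4876,-.3172]); 
X=O+.060*np.array([np.cos(a),np.sin(a)])
need([*X,.23],95.5)
f,P,c=cam('wrist'); top(P,.639,.106,.045,.23,.3)
s=bot.sense();R=rot(s['tcp_rot']);q=(P.reshape(-1,3)-s['tcp_pos'])@R
```

```text
clock 6.5 tcp [0.6397 0.1052 0.2152] jawyaw 97.0 F [ 1.2  0.4 -2. ] w 0.0636 q6 -1.61
  shift [-1.6089 -0.0627  0.5697] turn 0.0084
rect [637.4 105.8] [33.3 92.1] 6.6 n 29101 mean [629.3 104.7] z 266.6
```

Request:
drive_tool(plan=[[120,-0.2,-0.06,0.1,0.004],[120,-0.4,-0.06,0.2,0.008],[120,-0.6,-0.06,0.3,0.008],[120,-0.8,-0.06,0.35,0.008],[120,-0.8,-0.06,0.35,0.008],[120,-0.8,-0.06,0.35,0.008]])

```text
clock: 7.3
tcp_pos: [0.5755, -0.1041, 0.2243]
tcp_rot: [-0.475, 0.475, 0.524, -0.523]
ft_force: [0.6, -0.4, -3.1]
gripper_width: 0.0637
```

Request:
drive_tool(plan=[[120,-0.2,0,0.1,0],[120,-0.4,0,0.2,0],[120,-0.6,0,0.25,0],[120,-0.8,0,0.25,0],[120,-0.8,0,0.25,0],[120,-0.8,0,0.25,0],[120,-0.8,0,0.25,0]])

```text
clock: 8.18
tcp_pos: [0.5332, -0.3076, 0.2239]
tcp_rot: [-0.475, 0.475, 0.524, -0.524]
ft_force: [-0.0, -0.1, -2.4]
gripper_width: 0.0635
```

Run:
```python
from h import *
a=np.radians(5.5); O=np.array([.4876,-.3172]); 
X=O+.060*np.array([np.cos(a),np.sin(a)])
need([*X,.23],95.5)
f,P,c=cam('wrist'); save(f['img'],'w2.png'); np.savez('w2.npz',P=P,img=f['img'])
top(P,.591,-.307,.06,.05,.066)
top(P,.387,-.328,.03,.064,.08)
top(P,.43,-.32,.03,.052,.064)
```

```text
clock 8.18 tcp [ 0.5332 -0.3076  0.2239] jawyaw 95.7 F [-0.  -0.1 -2.4] w 0.0635 q6 -2.28
  shift [-0.0211 -0.0244 -0.0548] turn 0.0011
few 0
rect [ 384.9 -326.6] [15.7 15.4] 5.5 n 375 mean [ 385.1 -326.5] z 69.6
rect [ 433.5 -319.9] [ 7.3 60.5] 5.7 n 555 mean [ 433.6 -320.1] z 59.8
```

View pics/w2.png

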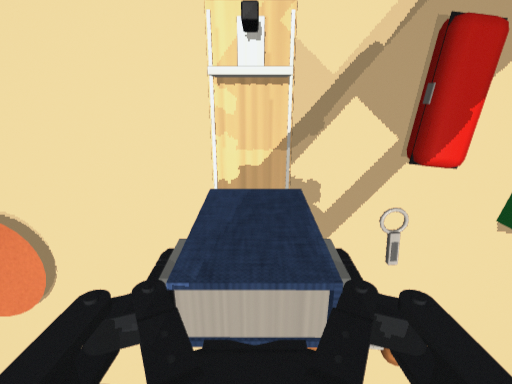

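Run:
```python
from h import *
P=np.load('w2.npz')['P']; I=np.load('w2.npz')['img']
m=np.isfinite(P[...,2]); 
Z=P[290:335,190:320,2]; print('top z',np.nanpercentile(Z,[10,50,90]))
zt=np.nanmedian(Z)
m=m&(abs(P[...,2]-zt)<.004)&(abs(P[...,0]-.533)<.03)&(abs(P[...,1]+.308)<.031)
p=P[m]; print(cv2.minAreaRect(p[:,:2].astype(np.float32)*1000), len(p))
# front (base-side) face: x range for z mid
m=(abs(P[...,2]-(zt-.05))<.005)&(abs(P[...,1]+.308)<.025)&(P[...,0]>.5); print('base-side face x',np.median(P[m][:,0]),m.sum(), 'face by z:',[np.round(np.median(P[(abs(P[...,2]-z)<.004)&(abs(P[...,1]+.308)<.02)&(P[...,0]>.49)&(P[...,0]<.56)][:,0]),4) for z in (zt-.01,zt-.03,zt-.06,zt-.08)])
# rack floor z, sides at x~.5
m=(P[...,2]>.003)&(P[...,2]<.02)&(P[...,1]<-.25)&(P[...,1]>-.4)&(P[...,0]<.53)
p=P[m]; print('floor',cv2.minAreaRect(p[:,:2].astype(np.float32)*1000),np.median(p[:,2]),len(p))
need([.5655,-.3094,.12],95.5)
```

```text
top z [0.2741861  0.2748257  0.27550574]
((531.8295288085938, -306.8939514160156), (32.06790542602539, 62.21207809448242), 5.338864326477051) 10628
base-side face x 0.5167983876281654 763 face by z: [np.float64(0.5171), np.float64(0.5169), np.float64(0.5169), np.float64(0.5167)]
floor ((447.0190734863281, -320.4603576660156), (175.35023498535156, 100.13143920898438), 5.607434272766113) 0.00603573280425268 12171
clock 8.22 tcp [ 0.5331 -0.3077  0.224 ] jawyaw 95.7 F [ 0.4  1.  -1.4] w 0.0636 q6 -2.28
  shift [-0.0197  0.4159 -0.1281] turn 0.0011
```

Request:
drive_tool(plan=[[120,-0.02,0.0,-0.135,0.001],[120,-0.02,0.0,-0.135,0.001],[120,-0.02,0.2,-0.135,0.001],[120,-0.02,0.4,-0.135,0.001],[120,-0.02,0.56,-0.135,0.001],[120,-0.02,0.62,-0.135,0.001],[120,-0.02,0.638,-0.135,0.001],[120,-0.02,0.638,-0.135,0.001],[120,-0.02,0.638,-0.135,0.001]])

```text
clock: 9.35
tcp_pos: [0.5679, -0.3118, 0.0667]
tcp_rot: [-0.475, 0.477, 0.523, -0.523]
ft_force: [-0.3, -0.2, -0.2]
gripper_width: 0.0637
```

Run:
```python
from h import *
need([.567,-.3094,.0605],95.5)
f,P,c=cam('side'); save(cv2.resize(f['img'][260:384,130:330],None,fx=4,fy=4,interpolation=3),'s2.png')
```

```text
clock 9.35 tcp [ 0.5679 -0.3118  0.0667] jawyaw 95.4 F [-0.3 -0.2 -0.2] w 0.0637 q6 -2.25
  shift [0.0099 0.0246 0.0029] turn -0.0006
```

View pics/s2.png

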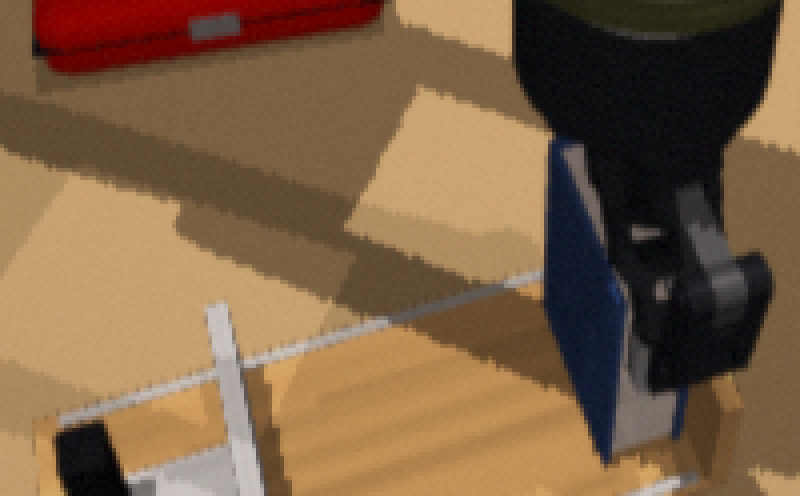

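The side view shows the dictionary upright a few millimetres in front of the wall. Lowering the rest of the way.

Request:
drive_tool(plan=[[120,0.008,0.008,0.0,0],[120,0.008,0.016,0.0,0],[120,0.008,0.02,0,0],[120,0.008,0.02,0,0]])

```text
clock: 9.9
tcp_pos: [0.5664, -0.3089, 0.0592]
tcp_rot: [0.476, -0.476, -0.523, 0.523]
ft_force: [-0.0, 0.2, -2.0]
gripper_width: 0.0638
```

Run:
```python
from h import *
for i in range(3):
    need([.567,-.3094,.0605],95.5); cam('wrist')
```

```text
clock 9.9 tcp [ 0.5664 -0.3089  0.0592] jawyaw 95.4 F [-0.   0.2 -2. ] w 0.0638 q6 -2.24
  shift [-0.0021 -0.0053 -0.0022] turn -0.0006
clock 9.95 tcp [ 0.5664 -0.309   0.0592] jawyaw 95.4 F [ 0.3  1.  -2. ] w 0.0639 q6 -2.24
  shift [-0.0019 -0.0052 -0.0022] turn -0.0006
clock 10.0 tcp [ 0.5664 -0.309   0.0592] jawyaw 95.4 F [ 0.5  0.3 -2.2] w 0.0638 q6 -2.24
  shift [-0.0019 -0.0051 -0.0022] turn -0.0006
```

Still carrying its weight (-2 N), so I step down in 1 mm increments.

Request:
drive_tool(plan=[[120,0,0.003,0,0],[120,0,0.006,0,0],[120,0,0.009,0,0],[120,0,0.012,0,0],[120,0,0.012,0,0]])

```text
clock: 10.68
tcp_pos: [0.5668, -0.309, 0.0589]
tcp_rot: [-0.476, 0.476, 0.523, -0.523]
ft_force: [-9.2, 6.1, 16.0]
gripper_width: 0.0637
```

Touched the floor. Release and rise.

Request:
drive_tool(plan=[[120,0,-0.004,0,0],[40,0,-0.004,0,0],[0,0,-0.004,0,0],[0,0,-0.004,0,0],[0,0,-0.2,0,0],[0,0,-0.45,0,0],[0,0,-0.7,0,0],[0,0,-0.8,0,0],[0,0,-0.8,0,0]])

```text
clock: 11.8
tcp_pos: [0.5678, -0.3098, 0.2597]
tcp_rot: [-0.474, 0.478, 0.523, -0.523]
ft_force: [-0.6, 0.3, -0.9]
gripper_width: 0.0858
```

Run:
```python
from h import *
need([.447,.103,.26],85.9-0)
f,P,c=cam('wrist'); top(P,.567,-.309,.045,.105,.12); top(P,.591,-.307,.06,.055,.066)
top(P,.567,-.309,.045,.08,.12)
m=(abs(P[...,2]-.06)<.004)&(abs(P[...,1]+.309)<.05)&(P[...,0]>.54); print('wall/dict x at z60',np.round(np.unique(np.round(P[m][:,0],3),return_counts=True),3).tolist())
f,P,c=cam('scene'); top(P,.591,-.307,.06,.055,.066); top(P,.567,-.309,.045,.105,.12)
```

```text
clock 11.8 tcp [ 0.5678 -0.3098  0.2597] jawyaw 95.4 F [-0.6  0.3 -0.9] w 0.0858 q6 -2.24
  shift [ 1.6894 -0.0087  0.3258] turn 0.0527
rect [ 564.9 -308.6] [29.8 63.9] 5.2 n 1747 mean [ 564.7 -308. ] z 110.0
rect [ 571.6 -308. ] [43.7 99.6] 6.2 n 225 mean [ 575.8 -309.9] z 59.8
rect [ 564.8 -308.6] [29.9 64. ] 5.4 n 2059 mean [ 562.6 -308.1] z 109.8
wall/dict x at z60 [[0.547, 0.548, 0.549, 0.55, 0.551, 0.552, 0.553, 0.581, 0.582, 0.583, 0.584, 0.585, 0.586, 0.587, 0.588, 0.589, 0.59, 0.591, 0.592, 0.593, 0.594, 0.595, 0.596, 0.597, 0.598], [2.0, 8.0, 8.0, 8.0, 9.0, 10.0, 9.0, 1.0, 9.0, 8.0, 6.0, 5.0, 6.0, 7.0, 5.0, 2.0, 8.0, 12.0, 10.0, 6.0, 9.0, 10.0, 10.0, 6.0, 6.0]]
rect [ 590.2 -307.3] [41. 96.] 22.6 n 278 mean [ 587.3 -306.6] z 58.1
rect [ 566.4 -308.9] [34.5 63.6] 5.3 n 312 mean [ 567.6 -308.4] z 108.4
```

Request:
drive_tool(plan=[[0,0.22,0,0.05,0.02],[0,0.44,0,0.1,0.04],[0,0.66,0,0.13,0.053],[0,0.88,0,0.16,0.053],[0,0.88,0,0.16,0.053],[0,0.88,0,0.16,0.053]])

```text
clock: 12.65
tcp_pos: [0.5053, -0.0936, 0.2545]
tcp_rot: [0.518, -0.517, -0.481, 0.482]
ft_force: [0.6, -0.2, 0.5]
gripper_width: 0.0855
```

Request:
drive_tool(plan=[[0,0.22,0,0.0,0],[0,0.44,0,0.0,0],[0,0.66,0,0.0,0],[0,0.78,0,0.0,0],[0,0.78,0,0.0,0],[0,0.78,0,0.0,0]])

```text
clock: 13.4
tcp_pos: [0.5202, 0.0994, 0.2554]
tcp_rot: [0.518, -0.518, -0.481, 0.482]
ft_force: [0.4, -0.1, 0.3]
gripper_width: 0.0854
```

Run:
```python
from h import *
need([.447,.103,.20],85.9)
f,P,c=cam('wrist'); top(P,.447,.102,.05,.085,.1)
```

```text
clock 13.4 tcp [0.5202 0.0994 0.2554] jawyaw 85.8 F [ 0.4 -0.1  0.3] w 0.0854 q6 -1.4
  shift [-0.0069  0.2221  0.2929] turn -0.0006
rect [447.4 102.8] [63.7 22.2] 85.9 n 1465 mean [447.1 103. ] z 91.8
```

Request:
drive_tool(plan=[[0,-0.006,0.0,0.29,0],[0,-0.006,0.22,0.29,0],[0,-0.006,0.22,0.292,0],[0,-0.006,0.45,0.292,0],[0,-0.006,0.68,0.292,0],[0,-0.006,0.83,0.292,0],[0,-0.006,0.83,0.292,0],[0,-0.006,0.83,0.292,0]])

```text
clock: 14.45
tcp_pos: [0.4497, 0.1044, 0.0516]
tcp_rot: [-0.517, 0.519, 0.482, -0.48]
ft_force: [0.3, 0.3, 0.2]
gripper_width: 0.0853
```

Request:
drive_tool(plan=[[120,0,0,0,0],[120,0,0,0,0],[120,0,0,0,0],[120,0,0,0,0],[120,0,0,0,0],[120,0,-0.2,0,0],[120,0,-0.45,0,0],[120,0,-0.7,0,0],[120,0,-0.76,0,0],[120,0,-0.76,0,0]], force=30)

```text
clock: 15.7
tcp_pos: [0.4479, 0.1047, 0.2403]
tcp_rot: [-0.517, 0.518, 0.483, -0.481]
ft_force: [-1.3, -0.3, -2.1]
gripper_width: 0.0638
```

Run:
```python
from h import *
need([.537,-.312,.24],95.4)
f,P,c=cam('wrist'); s=bot.sense(); x,y,z=s['tcp_pos']
p=top(P,x,y,.03,z+.03,z+.055)
if p is not None: print(np.percentile(p[:,2],[5,50,95]))
zt=np.median(p[:,2])
print('base-side face',[np.round(np.median(P[(abs(P[...,2]-q)<.004)&(abs(P[...,1]-y)<.02)&(abs(P[...,0]-x)<.03)][:,0]),4) for q in (zt-.01,zt-.03,zt-.06,zt-.08)])
```

```text
clock 15.7 tcp [0.4479 0.1047 0.2403] jawyaw 85.9 F [-1.3 -0.3 -2.1] w 0.0638 q6 -1.38
  shift [-1.6368e+00  1.6000e-03 -4.7560e-01] turn -0.053
rect [445.5 104.6] [61.4 24.4] 86.6 n 8517 mean [442.4 104.6] z 280.3
[0.27094934 0.28025495 0.28123058]
base-side face [np.float64(0.4345), np.float64(0.4346), np.float64(0.4345), np.float64(0.4345)]
```

Request:
drive_tool(plan=[[120,-0.2,0,-0.06,-0.02],[120,-0.4,0,-0.12,-0.04],[120,-0.6,0,-0.18,-0.053],[120,-0.8,0,-0.24,-0.053],[120,-0.8,0,-0.24,-0.053],[120,-0.8,0,-0.24,-0.053]])

```text
clock: 16.5
tcp_pos: [0.4913, -0.0987, 0.2363]
tcp_rot: [0.478, -0.475, -0.522, 0.523]
ft_force: [0.4, 0.0, -1.5]
gripper_width: 0.0638
```

Request:
drive_tool(plan=[[120,-0.22,0,-0.0,0],[120,-0.44,0,-0.0,0],[120,-0.66,0,0,0],[120,-0.84,0,0,0],[120,-0.84,0,0,0],[120,-0.84,0,0,0]])

```text
clock: 17.25
tcp_pos: [0.5123, -0.3066, 0.2378]
tcp_rot: [-0.476, 0.475, 0.523, -0.523]
ft_force: [-0.3, -0.5, -1.1]
gripper_width: 0.0636
```

Run:
```python
from h import *
need([.5355,-.3122,.062],95.3)
f,P,c=cam('wrist'); s=bot.sense(); x,y,z=s['tcp_pos']
p=top(P,x,y,.028,z+.036,z+.05)
```

```text
clock 17.25 tcp [ 0.5123 -0.3066  0.2378] jawyaw 95.5 F [-0.3 -0.5 -1.1] w 0.0636 q6 -2.29
  shift [-0.0325  0.7029 -0.0912] turn 0.0009
rect [ 510.2 -306.3] [24.4 58.1] 5.3 n 6617 mean [ 508.6 -306.4] z 277.9
```

Request:
drive_tool(plan=[[120,-0.031,0.0,-0.091,0.001],[120,-0.031,0.0,-0.091,0.001],[120,-0.031,0.2,-0.091,0.001],[120,-0.031,0.4,-0.091,0.001],[120,-0.031,0.58,-0.091,0.001],[120,-0.031,0.68,-0.091,0.001],[120,-0.031,0.7,-0.091,0.001],[120,-0.031,0.7,-0.091,0.001],[120,-0.031,0.7,-0.091,0.001],[120,-0.031,0.7,-0.091,0.001]])

```text
clock: 18.55
tcp_pos: [0.5365, -0.3145, 0.0655]
tcp_rot: [-0.476, 0.478, 0.522, -0.522]
ft_force: [-0.1, 0.5, -2.1]
gripper_width: 0.0637
```

Request:
drive_tool(plan=[[120,0,0.006,0,0],[120,0,0.012,0,0],[120,0,0.016,0,0],[120,0,0.016,0,0],[120,0,0.016,0,0]])

```text
clock: 19.18
tcp_pos: [0.5356, -0.3139, 0.0598]
tcp_rot: [0.477, -0.477, -0.522, 0.522]
ft_force: [-0.5, 0.7, -1.3]
gripper_width: 0.0639
```

Request:
drive_tool(plan=[[120,0.006,0.003,0,0],[120,0.006,0.006,0,0],[120,0.006,0.009,0,0],[120,0.006,0.011,0,0],[120,0.006,0.011,0,0]])

```text
clock: 19.8
tcp_pos: [0.5356, -0.3124, 0.0576]
tcp_rot: [-0.477, 0.477, 0.522, -0.522]
ft_force: [-2.5, 2.5, 5.3]
gripper_width: 0.0639
```

Touching. Release, rise and look.

Request:
drive_tool(plan=[[120,0,-0.001,0,0],[40,0,-0.001,0,0],[0,0,-0.001,0,0],[0,0,-0.001,0,0],[0,0,-0.2,0,0],[0,0,-0.45,0,0],[0,0,-0.6,0,0],[0,0,-0.6,0,0]])

```text
clock: 20.8
tcp_pos: [0.5377, -0.314, 0.2123]
tcp_rot: [-0.474, 0.48, 0.523, -0.522]
ft_force: [0.4, -0.9, -0.6]
gripper_width: 0.0852
```

Run:
```python
from h import *
f,P,c=cam('wrist'); top(P,.535,-.312,.05,.092,.102); top(P,.567,-.309,.045,.105,.12)
p=top(P,.385,-.3266,.02,.064,.08)
need([.385,-.3266,.16],95.4)
```

```text
rect [ 549.4 -310.5] [56.2 64.3] 6.4 n 1950 mean [ 534.8 -312.4] z 97.7
rect [ 564.9 -308.5] [30.3 64.1] 5.2 n 2228 mean [ 564.2 -308.1] z 109.9
rect [ 388.5 -326.1] [ 8.3 15.5] 5.3 n 239 mean [ 388.7 -326. ] z 69.4
clock 20.85 tcp [ 0.5365 -0.3131  0.2092] jawyaw 95.2 F [ 0.7  0.4 -0.7] w 0.0856 q6 -2.27
  shift [0.0018 0.1948 0.609 ] turn -0.0011
```

Request:
drive_tool(plan=[[0,0,0.1,0.2,0],[0,0,0.15,0.4,0],[0,0,0.15,0.609,0],[0,0,0.15,0.609,0],[0,0,0.3,0.609,0],[0,0,0.5,0.609,0],[0,0,0.68,0.609,0],[0,0,0.69,0.609,0],[0,0,0.69,0.609,0]])

```text
clock: 21.98
tcp_pos: [0.3844, -0.3264, 0.0352]
tcp_rot: [-0.477, 0.477, 0.522, -0.522]
ft_force: [-0.0, 0.3, 0.1]
gripper_width: 0.0855
```

Request:
drive_tool(plan=[[255,0,0,0,0],[255,0,0,0,0],[255,0,0,0,0],[255,0,0,0,0],[255,0,0,0,0],[255,0,0,0,0],[255,0,0,0,0]], force=40)

```text
clock: 22.85
tcp_pos: [0.3841, -0.3268, 0.0351]
tcp_rot: [0.476, -0.477, -0.522, 0.522]
ft_force: [-1.7, -1.2, 5.3]
gripper_width: 0.0155
```

Run:
```python
from h import *
O=np.array([.486,-.3169]);a=np.radians(5.5)
X=O-.005*np.array([np.cos(a),np.sin(a)]);s=bot.sense()
need([*X,s['tcp_pos'][2]],95.5)
```

```text
clock 22.85 tcp [ 0.3841 -0.3268  0.0351] jawyaw 95.2 F [-1.7 -1.2  5.3] w 0.0155 q6 -2.47
  shift [ 2.300e-03  2.000e-04 -3.893e-01] turn -0.0016
```

Request:
drive_tool(plan=[[255,0,0,-0.05,0],[255,0,0,-0.1,0],[255,0,0,-0.15,0],[255,0,0,-0.2,0],[255,0,0,-0.24,0],[255,0,0,-0.28,0],[255,0,0,-0.3,0],[255,0,0,-0.32,0],[255,0,0,-0.33,0],[255,0,0,-0.33,0]])

```text
clock: 24.1
tcp_pos: [0.4668, -0.3186, 0.0351]
tcp_rot: [-0.476, 0.477, 0.523, -0.522]
ft_force: [0.7, 0.7, 6.5]
gripper_width: 0.0153
```

Request:
drive_tool(plan=[[255,0,0,-0.005,0],[255,0,0,-0.01,0],[255,0,0,-0.015,0],[255,0,0,-0.02,0],[255,0,0,-0.025,0],[255,0,0,-0.03,0],[255,0,0,-0.035,0],[255,0,0,-0.04,0],[255,0,0,-0.045,0],[255,0,0,-0.045,0]])

```text
clock: 25.35
tcp_pos: [0.4772, -0.3175, 0.0351]
tcp_rot: [0.477, -0.477, -0.522, 0.522]
ft_force: [-3.4, 2.2, 9.0]
gripper_width: 0.0156
```

Run:
```python
from h import *
O=np.array([.486,-.3169]);a=np.radians(5.5)
X=O-.005*np.array([np.cos(a),np.sin(a)]);s=bot.sense()
need([*X,s['tcp_pos'][2]],95.5)
f,P,c=cam('side'); save(cv2.resize(f['img'][230:384,130:330],None,fx=4,fy=3.8,interpolation=3),'s3.png')
```

```text
clock 25.35 tcp [ 0.4772 -0.3175  0.0351] jawyaw 95.2 F [-3.4  2.2  9. ] w 0.0156 q6 -2.34
  shift [-0.0008 -0.     -0.0154] turn -0.0015
```

View pics/s3.png

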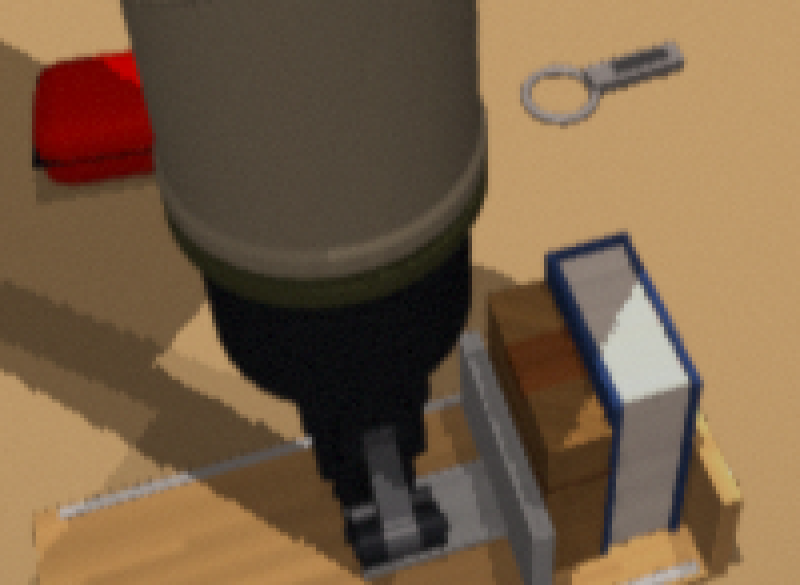

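The stop, cards and dictionary are nearly closed up, and both stand upright. I keep pushing gently until the force climbs.

Request:
drive_tool(plan=[[255,0,0,-0.004,0],[255,0,0,-0.008,0],[255,0,0,-0.012,0],[255,0,0,-0.016,0],[255,0,0,-0.016,0]])

```text
clock: 26.02
tcp_pos: [0.481, -0.3172, 0.0351]
tcp_rot: [0.477, -0.476, -0.522, 0.522]
ft_force: [-4.9, 1.8, 9.6]
gripper_width: 0.0153
```

Request:
drive_tool(plan=[[255,0,0,-0.004,0],[255,0,0,-0.008,0],[255,0,0,-0.008,0]])

```text
clock: 26.4
tcp_pos: [0.481, -0.3171, 0.0351]
tcp_rot: [0.478, -0.475, -0.521, 0.523]
ft_force: [-15.9, 1.3, 16.5]
gripper_width: 0.0156
```

Packed tight: the motion stalls at x = 0.481 with the force at 16 N. Release and rise.

Request:
drive_tool(plan=[[255,0,0,0.006,0],[120,0,0,0.006,0],[0,0,0,0.006,0],[0,0,0,0.006,0],[0,0,0,0.006,0],[0,0,-0.2,0.006,0],[0,0,-0.45,0.006,0],[0,0,-0.7,0.006,0],[0,0,-0.8,0.006,0],[0,0,-0.8,0.006,0]])

```text
clock: 27.65
tcp_pos: [0.4831, -0.3183, 0.2378]
tcp_rot: [-0.475, 0.479, 0.522, -0.522]
ft_force: [0.0, -0.4, 0.1]
gripper_width: 0.0852
```

Run:
```python
from h import *
f,P,c=cam('wrist'); top(P,.54,-.312,.04,.092,.102); top(P,.571,-.309,.045,.106,.12); top(P,.481,-.317,.02,.064,.08);top(P,.53,-.312,.045,.055,.063)
need([.438,-.095,.24],90)
f,P,c=cam('side');top(P,.438,-.097,.11,.012,.06);top(P,.438,-.097,.11,.038,.06)
f,P,c=cam('scene');top(P,.438,-.097,.11,.012,.06);top(P,.438,-.097,.11,.038,.06)
```

```text
rect [ 545.3 -310.9] [23.9 64.5] 5.6 n 1353 mean [ 544.9 -311.2] z 97.8
rect [ 570.6 -308. ] [31.1 63.8] 5.4 n 1600 mean [ 570.  -307.6] z 109.9
rect [ 480.9 -317. ] [15.6 14.4] 5.6 n 208 mean [ 480.5 -317. ] z 69.4
rect [ 530.3 -311.8] [ 9.1 82.9] 5.8 n 599 mean [ 530.  -312.3] z 59.7
clock 27.7 tcp [ 0.4821 -0.3176  0.2351] jawyaw 95.2 F [ 0.1  0.  -0.8] w 0.0855 q6 -2.33
  shift [ 0.9026 -0.0208  0.0949] turn 0.0289
rect [418.3 -98.6] [ 57.7 125.4] 88.0 n 2004 mean [ 415.5 -109.3] z 40.2
rect [420.6 -96.7] [ 52.1 121.8] 89.4 n 1221 mean [ 415.3 -100.5] z 42.4
rect [439.8 -95.3] [ 58.6 161.8] 89.5 n 1007 mean [458.9 -96.3] z 40.1
rect [438.7 -95. ] [ 50.4 153.2] 89.5 n 656 mean [444.5 -95.3] z 41.4
```

Request:
drive_tool(plan=[[0,0.22,-0.05,0.02,0.01],[0,0.44,-0.05,0.05,0.02],[0,0.66,-0.05,0.09,0.029],[0,0.9,-0.05,0.09,0.029],[0,0.9,-0.05,0.09,0.029],[0,0.9,-0.05,0.09,0.029],[0,0.9,-0.05,0.09,0.029]])

```text
clock: 28.68
tcp_pos: [0.4386, -0.0963, 0.2462]
tcp_rot: [0.501, -0.5, -0.499, 0.5]
ft_force: [-0.1, -0.1, -1.0]
gripper_width: 0.0852
```

Run:
```python
from h import *
f,P,c=cam('wrist');top(P,.438,-.095,.11,.012,.06);top(P,.438,-.095,.11,.038,.06);p=top(P,.438,-.095,.11,.02,.06)
need([.438,-.095,.14],89.6)
```

```text
rect [435.4 -94.9] [ 58.9 160.4] 89.5 n 5891 mean [427.  -94.7] z 42.9
rect [434.5 -94.7] [ 52.2 152.1] 89.5 n 5095 mean [429.3 -94.6] z 43.2
rect [435.4 -94.9] [ 58.9 160.4] 89.5 n 5891 mean [427.  -94.7] z 42.9
clock 28.73 tcp [ 0.4387 -0.0963  0.2463] jawyaw 89.9 F [-0.   0.3 -0.1] w 0.0851 q6 -1.9
  shift [0.0053 0.4254 0.0022] turn 0.0016
```

Request:
drive_tool(plan=[[0,0.005,0.0,0.013,0.002],[0,0.005,0.2,0.013,0.002],[0,0.005,0.4,0.013,0.002],[0,0.005,0.6,0.013,0.002],[0,0.005,0.8,0.013,0.002],[0,0.005,0.95,0.013,0.002],[0,0.005,0.972,0.013,0.002],[0,0.005,0.972,0.013,0.002],[0,0.005,0.972,0.013,0.002]])

```text
clock: 29.85
tcp_pos: [0.4374, -0.0947, 0.0061]
tcp_rot: [-0.501, 0.503, 0.499, -0.498]
ft_force: [0.3, 0.2, -0.3]
gripper_width: 0.0853
```

Request:
drive_tool(plan=[[150,0,0,0,0],[150,0,0,0,0],[150,0,0,0,0],[150,0,0,0,0],[150,0,0,0,0],[150,0,-0.2,0,0],[150,0,-0.45,0,0],[150,0,-0.7,0,0],[150,0,-0.7,0,0],[150,0,-0.7,0,0]], force=30)

```text
clock: 31.1
tcp_pos: [0.4355, -0.0939, 0.1787]
tcp_rot: [-0.502, 0.502, 0.498, -0.498]
ft_force: [-0.5, 0.4, -2.0]
gripper_width: 0.058
```

Run:
```python
from h import *
f,P,c=cam('wrist'); s=bot.sense(); x,y,z=s['tcp_pos']
p=top(P,x,y,.1,z+.005,z+.06); p=top(P,x,y,.1,z+.035,z+.06)
need([.528,.372,.2],85.2)
```

```text
rect [417.2 -93.9] [127.  123.2] 0.3 n 40980 mean [406.1 -93.6] z 216.7
rect [ 420.  -102.2] [116.6 114.5] 31.5 n 35007 mean [408.2 -93.6] z 216.9
clock 31.15 tcp [ 0.4347 -0.0937  0.1776] jawyaw 89.6 F [-0.9  0.1 -1.4] w 0.0577 q6 -1.89
  shift [ 1.8652 -0.0891 -0.3609] turn 0.0246
```

Request:
drive_tool(plan=[[150,0.2,-0.09,-0.04,0.01],[150,0.4,-0.09,-0.08,0.02],[150,0.6,-0.09,-0.12,0.025],[150,0.8,-0.09,-0.16,0.025],[150,0.95,-0.09,-0.18,0.025],[150,0.95,-0.09,-0.18,0.025],[150,0.95,-0.09,-0.18,0.025]])

```text
clock: 32.02
tcp_pos: [0.4811, 0.1427, 0.1996]
tcp_rot: [0.521, -0.52, -0.477, 0.48]
ft_force: [0.2, -0.1, -1.0]
gripper_width: 0.0578
```

Request:
drive_tool(plan=[[150,0.2,0,-0.04,0],[150,0.4,0,-0.08,0],[150,0.6,0,-0.1,0],[150,0.8,0,-0.1,0],[150,0.9,0,-0.1,0],[150,0.9,0,-0.1,0],[150,0.9,0,-0.1,0]])

```text
clock: 32.9
tcp_pos: [0.5263, 0.3635, 0.2008]
tcp_rot: [-0.521, 0.521, 0.477, -0.479]
ft_force: [-0.5, -1.1, -1.3]
gripper_width: 0.0575
```

Run:
```python
from h import *
f,P,c=cam('wrist'); s=bot.sense(); save(f['img'],'w4.png')
R=rot(s['tcp_rot'])
need([.528,.372,.06],85.2)
```

```text
clock 32.95 tcp [0.5265 0.3635 0.2011] jawyaw 85.0 F [-0.1 -0.2 -2.1] w 0.0576 q6 -0.96
  shift [ 0.0351  0.5645 -0.0035] turn -0.0009
```

View pics/w4.png

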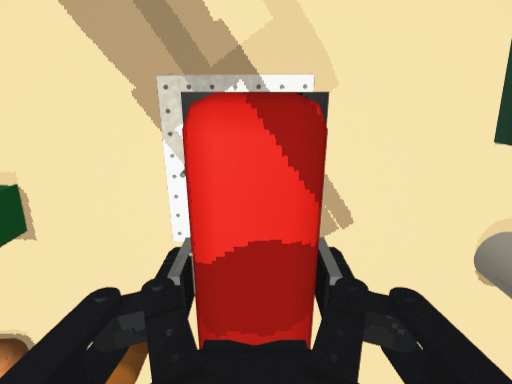

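The case is held square and the panel lies right beneath it. Lower to just above the pegs and check the pose.

Request:
drive_tool(plan=[[150,0.035,0.0,-0.004,-0.001],[150,0.035,0.2,-0.004,-0.001],[150,0.035,0.4,-0.004,-0.001],[150,0.035,0.55,-0.004,-0.001],[150,0.035,0.565,-0.004,-0.001],[150,0.035,0.565,-0.004,-0.001],[150,0.035,0.565,-0.004,-0.001]])

```text
clock: 33.83
tcp_pos: [0.5297, 0.3749, 0.0633]
tcp_rot: [-0.52, 0.52, 0.481, -0.478]
ft_force: [-0.1, -1.3, -0.6]
gripper_width: 0.0578
```

Run:
```python
from h import *
need([.528,.372,.0165],85.2)
f,P,c=cam('scene'); top(P,.528,.372,.1,.075,.11);top(P,.528,.372,.1,.085,.105)
f,P,c=cam('side'); top(P,.528,.372,.1,.085,.105)
```

```text
clock 33.83 tcp [0.5297 0.3749 0.0633] jawyaw 85.3 F [-0.1 -1.3 -0.6] w 0.0578 q6 -0.95
  shift [-0.0124  0.1871  0.0065] turn 0.0006
rect [537.3 373.9] [ 89.6 154.7] 71.1 n 998 mean [563.5 366. ] z 98.0
rect [533.9 372.3] [156.6  83.1] 9.3 n 812 mean [561.1 368. ] z 98.9
rect [528.1 361.7] [ 68.4 158.4] 83.9 n 640 mean [527.7 357.1] z 97.5
```

Request:
drive_tool(plan=[[150,-0.006,0.0,0.004,0],[150,-0.006,0.05,0.004,0],[150,-0.006,0.1,0.004,0],[150,-0.006,0.15,0.004,0],[150,-0.006,0.17,0.004,0],[150,-0.006,0.17,0.004,0],[150,-0.006,0.17,0.004,0]])

```text
clock: 34.8
tcp_pos: [0.5272, 0.3727, 0.0183]
tcp_rot: [-0.52, 0.52, 0.479, -0.479]
ft_force: [0.1, -0.3, -0.9]
gripper_width: 0.0576
```

Request:
drive_tool(plan=[[150,0,0.004,0,0],[150,0,0.008,0,0],[150,0,0.008,0,0]])

```text
clock: 35.17
tcp_pos: [0.5268, 0.3725, 0.0158]
tcp_rot: [-0.52, 0.52, 0.479, -0.479]
ft_force: [-1.0, 0.1, -1.0]
gripper_width: 0.0577
```

Request:
drive_tool(plan=[[150,0,0.003,0,0],[150,0,0.006,0,0],[150,0,0.009,0,0],[150,0,0.009,0,0]])

```text
clock: 35.67
tcp_pos: [0.5269, 0.3726, 0.0154]
tcp_rot: [-0.52, 0.52, 0.479, -0.479]
ft_force: [-7.9, -4.7, 13.2]
gripper_width: 0.0576
```

Request:
drive_tool(plan=[[150,0,-0.007,0,0],[50,0,-0.007,0,0],[0,0,-0.007,0,0],[0,0,-0.007,0,0],[0,0,-0.007,0,0],[0,0,-0.2,0,0],[0,0,-0.45,0,0],[0,0,-0.7,0,0],[0,0,-0.9,0,0],[0,0,-0.9,0,0]])

```text
clock: 36.92
tcp_pos: [0.5294, 0.374, 0.2456]
tcp_rot: [-0.519, 0.521, 0.483, -0.475]
ft_force: [0.7, 0.8, -0.3]
gripper_width: 0.0854
```

Run:
```python
from h import *
f,P,c=cam('wrist'); p=top(P,.528,.372,.11,.04,.07); 
p=top(P,.528,.372,.11,.025,.07); 
q=P[np.isfinite(P[...,2])&(P[...,2]>.03)&(np.hypot(P[...,0]-.521,P[...,1]-.287)<.02)]; print('tall',len(q),q.mean(0))
need([.63,-.10,.24],111.2)
I=f['img'].astype(int); m=(I.min(-1)>120)&(abs(P[...,2]-.01)<.004)&(P[...,1]>.22)&(P[...,1]<.46)&(P[...,0]<.66)
print(cv2.minAreaRect(P[m][:,:2].astype(np.float32)*1000))
D=np.load('w1.npz');
```

```text
rect [521.4 343.9] [116.  155.6] 85.2 n 6121 mean [517.9 372.9] z 52.9
rect [524.5 349.8] [128.4 160.8] 85.3 n 6417 mean [517.5 372.7] z 52.8
tall 554 [0.51570563 0.30213333 0.29459566]
clock 36.98 tcp [0.5282 0.3733 0.2419] jawyaw 85.3 F [ 0.4  0.2 -1.2] w 0.0858 q6 -0.95
  shift [-1.8535  0.0039 -0.5608] turn -0.1438
((525.937255859375, 342.40673828125), (169.69900512695312, 199.6032257080078), 85.13424682617188)
```

Case placed: top at 53 mm and level. Next, the keys.

Request:
drive_tool(plan=[[0,-0.2,0,-0.06,-0.03],[0,-0.4,0,-0.12,-0.06],[0,-0.6,0,-0.18,-0.1],[0,-0.8,0,-0.24,-0.14],[0,-0.95,0,-0.28,-0.14],[0,-0.95,0,-0.28,-0.14],[0,-0.95,0,-0.28,-0.14]])

```text
clock: 37.85
tcp_pos: [0.5764, 0.1303, 0.237]
tcp_rot: [0.404, -0.402, -0.58, 0.581]
ft_force: [-0.4, 0.7, 1.0]
gripper_width: 0.0855
```

```bash
python3 -c "
from h import *
need([.625,-.09,.24],110)"
```

```text
clock 37.85 tcp [0.5764 0.1303 0.237 ] jawyaw 110.5 F [-0.4  0.7  1. ] w 0.0855 q6 -1.79
  shift [-0.8934 -0.0127  0.1262] turn 0.0026
```

Request:
drive_tool(plan=[[0,-0.2,0,0.03,0],[0,-0.4,0,0.06,0],[0,-0.6,0,0.1,0],[0,-0.8,0,0.12,0],[0,-0.89,0,0.12,0],[0,-0.89,0,0.12,0],[0,-0.89,0,0.12,0]])

```text
clock: 38.72
tcp_pos: [0.6269, -0.087, 0.2382]
tcp_rot: [-0.403, 0.402, 0.581, -0.581]
ft_force: [-0.4, 0.6, -0.5]
gripper_width: 0.0856
```

Run:
```python
from h import *
need([.640,-.097,.15],110)
f,P,c=cam('wrist'); save(f['img'],'w5.png')
w=(abs(P[...,0]-.624)<.055)&(abs(P[...,1]+.103)<.045)
p=P[w&(P[...,2]>.0035)&(P[...,2]<.015)]; print(len(p),cv2.minAreaRect(p[:,:2].astype(np.float32)*1000))
b=p[p[:,2]>.0075]; print('bar',cv2.minAreaRect(b[:,:2].astype(np.float32)*1000),len(b),b.mean(0))
for q in('keys','keys_ring'):
    d=bot.mark_of(q,f); r=[(x['centre'],x['p']) for x in d][:1]; print(q,r)
    if r: print(P[int(r[0][0][0]),int(r[0][0][1])])
```

```text
clock 38.73 tcp [ 0.6269 -0.087   0.2382] jawyaw 110.6 F [-0.4  0.6 -0.5] w 0.0856 q6 -2.15
  shift [-0.0561  0.3526 -0.035 ] turn 0.0033
634 ((621.5602416992188, -101.68382263183594), (82.16820526123047, 36.81951141357422), 21.75958824157715)
bar ((639.1473388671875, -103.0743637084961), (49.844791412353516, 13.9385986328125), 9.906170845031738) 400 [ 0.63856932 -0.10317007  0.00984195]
keys [([147.5, 243.9], 0.71)]
[ 0.61831353 -0.10553803  0.01123472]
keys_ring [([129.8, 241.5], 0.83)]
[ 5.99459303e-01 -1.15518858e-01 -4.99695747e-04]
```

View pics/w5.png

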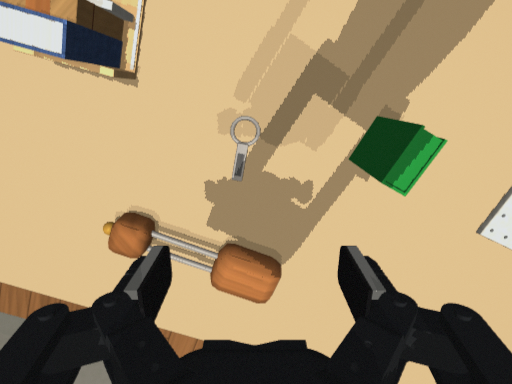

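The keys are at (243,150) with the ring towards the base. The bar centre is at (639.1, -103.1) mm, yaw 9.9°, so the jaw yaw must be 99.9°.

```bash
python3 -c "
from h import *
need([.6391,-.1031,.08],99.9)"
```

```text
clock 38.88 tcp [ 0.6269 -0.0872  0.2386] jawyaw 110.6 F [ 0.9 -0.   1. ] w 0.0853 q6 -2.15
  shift [-0.0768  0.6342 -0.0231] turn 0.0596
```

Request:
drive_tool(plan=[[60,-0.077,0.1,-0.023,0.03],[100,-0.077,0.3,-0.023,0.06],[120,-0.077,0.5,-0.023,0.06],[120,-0.077,0.634,-0.023,0.06],[120,-0.077,0.634,-0.023,0.06],[120,-0.077,0.634,-0.023,0.06]])

```text
clock: 39.62
tcp_pos: [0.6402, -0.1046, 0.0821]
tcp_rot: [-0.455, 0.456, 0.541, -0.54]
ft_force: [0.1, -0.1, 1.0]
gripper_width: 0.045
```

Run:
```python
from h import *
need([.6391,-.1031,.002],99.9)
f,P,c=cam('wrist'); w=(abs(P[...,0]-.639)<.035)&(abs(P[...,1]+.103)<.025)
b=P[w&(P[...,2]>.0075)&(P[...,2]<.015)]; print('bar',len(b)); 
if len(b)>20: print(cv2.minAreaRect(b[:,:2].astype(np.float32)*1000))
```

```text
clock 39.62 tcp [ 0.6402 -0.1046  0.0821] jawyaw 99.7 F [ 0.1 -0.1  1. ] w 0.045 q6 -1.98
  shift [0.0069 0.3202 0.0042] turn -0.0009
bar 1060
((639.3572387695312, -103.22288513183594), (50.13896179199219, 13.833030700683594), 10.007146835327148)
```

Request:
drive_tool(plan=[[120,0.004,0.12,0.003,0],[120,0.004,0.24,0.003,0],[120,0.004,0.3,0.003,0],[120,0.004,0.315,0.003,0],[120,0.004,0.315,0.003,0],[120,0.004,0.315,0.003,0],[220,0.004,0.315,0.003,0],[220,0.004,0.315,0.003,0],[220,0.004,0.315,0.003,0],[220,0.004,0.315,0.003,0]], force=30)

```text
clock: 40.92
tcp_pos: [0.6387, -0.1042, 0.002]
tcp_rot: [-0.456, 0.456, 0.541, -0.54]
ft_force: [-0.4, -0.4, 5.4]
gripper_width: 0.013
```

```bash
python3 -c "
from h import *
need([.6391,-.1031,.002],99.9)"
```

```text
clock 40.92 tcp [ 0.6387 -0.1042  0.002 ] jawyaw 99.7 F [-0.4 -0.4  5.4] w 0.013 q6 -1.98
  shift [ 0.0039  0.0001 -0.0022] turn -0.0011
```

Request:
drive_tool(plan=[[220,0,-0.05,0,0],[220,0,-0.2,0,0],[220,0,-0.4,0,0],[220,0,-0.6,0,0],[220,0,-0.7,0,0],[220,0,-0.7,0,0]])

```text
clock: 41.68
tcp_pos: [0.6399, -0.1044, 0.18]
tcp_rot: [-0.454, 0.458, 0.541, -0.54]
ft_force: [0.1, 0.5, -0.6]
gripper_width: 0.0129
```

Run:
```python
from h import *
need([.5612,.2842,.18],85.2)
f,P,c=cam('wrist'); save(f['img'],'w6.png')
s=bot.sense();R=rot(s['tcp_rot']); L=(P-s['tcp_pos'])@R
m=np.isfinite(L[...,0])&(abs(L[...,1])<.03)&(abs(L[...,0])<.03)&(L[...,2]>.012)&(L[...,2]<.09)
q=L[m]; print(len(q), 'local z(ring dir) min/max',np.percentile(q,[1,99],axis=0).round(4), 'ring mean',q.mean(0).round(4))
r=q[q[:,2]>.0]; print('ring centre', (np.percentile(q[q[:,2]>.03],[2,98],axis=0)).mean(0).round(4))
```

```text
clock 41.67 tcp [ 0.6399 -0.1044  0.18  ] jawyaw 99.7 F [ 0.1  0.5 -0.6] w 0.0129 q6 -1.98
  shift [ 1.5853 -0.0041  0.0482] turn 0.0806
2519 local z(ring dir) min/max [[-0.0184 -0.0112  0.0126]
 [ 0.0179 -0.0025  0.0566]] ring mean [-0.0002 -0.0059  0.0348]
ring centre [-0.0002 -0.0044  0.0435]
```

View pics/w6.png

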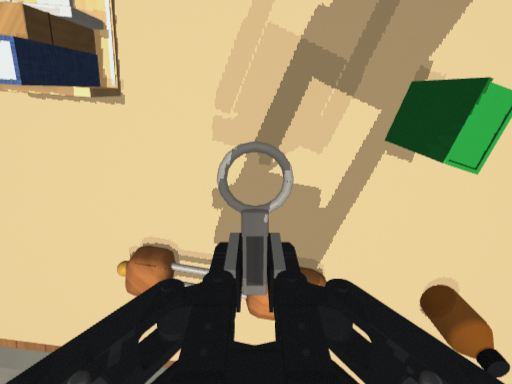

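Request:
drive_tool(plan=[[220,0.2,0,0.01,0.02],[220,0.4,0,0.02,0.04],[220,0.6,0,0.03,0.06],[220,0.8,0,0.04,0.08],[220,0.9,0,0.04,0.08],[220,0.9,0,0.04,0.08],[220,0.9,0,0.04,0.08]])

```text
clock: 42.6
tcp_pos: [0.5897, 0.1153, 0.1747]
tcp_rot: [0.52, -0.52, -0.478, 0.48]
ft_force: [0.4, -0.0, 0.0]
gripper_width: 0.0131
```

```bash
python3 -c "
from h import *
need([.5595,.284,.13],85.2)"
```

```text
clock 42.6 tcp [0.5897 0.1153 0.1747] jawyaw 85.3 F [ 0.4 -0.   0. ] w 0.0131 q6 -1.38
  shift [0.6627 0.1785 0.1752] turn 0.0006
```

Request:
drive_tool(plan=[[220,0.2,0,0.05,0],[220,0.4,0,0.1,0],[220,0.6,0,0.175,0],[220,0.663,0,0.175,0],[220,0.663,0.1,0.175,0],[220,0.663,0.18,0.175,0],[220,0.663,0.18,0.175,0],[220,0.663,0.18,0.175,0]])

```text
clock: 43.6
tcp_pos: [0.5609, 0.2841, 0.1317]
tcp_rot: [-0.52, 0.52, 0.479, -0.479]
ft_force: [0.1, -0.2, -0.5]
gripper_width: 0.0132
```

Run:
```python
from h import *
need([.5595,.284,.08],85.2)
f,P,c=cam('wrist'); save(f['img'],'w7.png')
s=bot.sense(); x,y,z=s['tcp_pos']
I=P[np.isfinite(P[...,2])&(P[...,2]>.02)&(P[...,2]<.06)&(np.hypot(P[...,0]-.521,P[...,1]-.287)<.018)]; print('peg',len(I),I.mean(0) if len(I) else '', I[I[:,2]>.046].mean(0) if len(I) else '')
r=P[np.isfinite(P[...,2])&(abs(P[...,2]-z-.006)<.005)&(np.hypot(P[...,0]-.521,P[...,1]-.287)<.03)]
(cx,cy),rad=cv2.minEnclosingCircle(r[:,:2].astype(np.float32)*1000); print('ring',len(r),cx,cy,rad,r.mean(0))
```

```text
clock 43.6 tcp [0.5609 0.2841 0.1317] jawyaw 85.2 F [ 0.1 -0.2 -0.5] w 0.0132 q6 -1.1
  shift [-0.0009  0.2068  0.0057] turn 0.0002
peg 16 [0.51868259 0.28829527 0.0270426 ] [nan nan nan]
ring 2215 526.94482421875 286.5802001953125 24.24228286743164 [0.52770023 0.28696736 0.13590872]<stdin>:5: RuntimeWarning: Mean of empty slice.
  ret = um.true_divide(
```

View pics/w7.png

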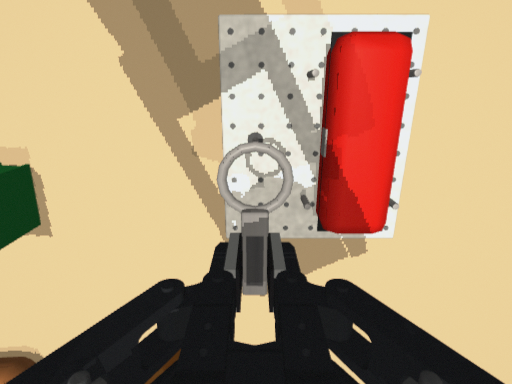

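The case sits in the bay. The ring at (255,178) hovers over the tall peg at (255,138), apart from parallax. I lower it to just above the peg tip and measure.

Request:
drive_tool(plan=[[220,0,0.1,0.005,0],[220,0,0.2,0.005,0],[220,0,0.26,0.005,0],[220,0,0.26,0.005,0],[220,0,0.26,0.005,0]])

```text
clock: 44.28
tcp_pos: [0.56, 0.2852, 0.0677]
tcp_rot: [-0.52, 0.52, 0.48, -0.478]
ft_force: [-0.2, -1.3, -0.3]
gripper_width: 0.013
```

Run:
```python
from h import *
need([.5595,.284,.014],85.2)
f,P,c=cam('wrist')
s=bot.sense(); x,y,z=s['tcp_pos']; R=rot(s['tcp_rot'])
L=(P-s['tcp_pos'])@R
m=np.isfinite(L[...,0])&(L[...,1]<.001)&(L[...,1]>-.013)&(abs(L[...,0])<.025)&(L[...,2]>.028)&(L[...,2]<.08)
q=L[m]; (cx,cz),rr,=0,0
A=np.c_[2*q[:,0],2*q[:,2],np.ones(len(q))]; sol=np.linalg.lstsq(A,(q[:,0]**2+q[:,2]**2),rcond=None)[0]; print('ring fit local x,z',sol[:2],'r',np.sqrt(sol[2]+sol[0]**2+sol[1]**2), 'z-ext',np.percentile(q[:,2],99.5))
C=s['tcp_pos']+R@np.array([sol[0],0,sol[1]]); print('ring world',C)
w=np.isfinite(P[...,2])&(P[...,2]>.02)&(P[...,2]<.056)&(np.hypot(P[...,0]-.521,P[...,1]-.287)<.012)
I=P[w]; print('peg',len(I),I.mean(0) if len(I) else '', np.percentile(I[:,2],95) if len(I) else '')
for n in('scene','side'):
    f,P,c=cam(n); w=np.isfinite(P[...,2])&(P[...,2]>.02)&(P[...,2]<.052)&(np.hypot(P[...,0]-.521,P[...,1]-.287)<.015)
    print(n,'peg',w.sum(),P[w].mean(0))
    w=np.isfinite(P[...,2])&(P[...,2]>.058)&(P[...,2]<.08)&(np.hypot(P[...,0]-C[0],P[...,1]-C[1])<.023)
    print(n,'ring',w.sum(),P[w].mean(0), P[w].min(0),P[w].max(0))
    if n=='scene':
        u,v=proj([.521,.287,.05],c)[0].astype(int); save(cv2.resize(f['img'][v-40:v+40,u-50:u+50],None,fx=6,fy=6,interpolation=3),'s8.png')
```

```text
clock 44.27 tcp [0.56   0.2852 0.0677] jawyaw 85.3 F [-0.2 -1.3 -0.3] w 0.013 q6 -1.1
  shift [-0.0052  0.2148  0.0021] turn 0.0006Traceback (most recent call last):
  File "<stdin>", line 7, in <module>
TypeError: cannot unpack non-iterable int object
```

Run:
```python
from h import *
f,P,c=cam('wrist')
s=bot.sense(); x,y,z=s['tcp_pos']; R=rot(s['tcp_rot'])
L=(P-s['tcp_pos'])@R
m=np.isfinite(L[...,0])&(L[...,1]<.001)&(L[...,1]>-.013)&(abs(L[...,0])<.025)&(L[...,2]>.028)&(L[...,2]<.08)
q=L[m]
A=np.c_[2*q[:,0],2*q[:,2],np.ones(len(q))]; sol=np.linalg.lstsq(A,(q[:,0]**2+q[:,2]**2),rcond=None)[0]; print('ring fit local x,z',sol[:2],'r',np.sqrt(sol[2]+sol[0]**2+sol[1]**2), 'z-ext',np.percentile(q[:,2],99.5))
C=s['tcp_pos']+R@np.array([sol[0],0,sol[1]]); print('ring world',C)
w=np.isfinite(P[...,2])&(P[...,2]>.02)&(P[...,2]<.056)&(np.hypot(P[...,0]-.521,P[...,1]-.287)<.012)
I=P[w]; print('peg',len(I),I.mean(0) if len(I) else '', np.percentile(I[:,2],95) if len(I) else '')
for n in('scene','side'):
    f,P,c=cam(n); w=np.isfinite(P[...,2])&(P[...,2]>.02)&(P[...,2]<.052)&(np.hypot(P[...,0]-.521,P[...,1]-.287)<.015)
    print(n,'peg',w.sum(),P[w].mean(0))
    w=np.isfinite(P[...,2])&(P[...,2]>.058)&(P[...,2]<.08)&(np.hypot(P[...,0]-C[0],P[...,1]-C[1])<.023)
    print(n,'ring',w.sum(),P[w].mean(0) if w.any() else '', P[w].min(0) if w.any() else '')
need([.5595,.284,.014],85.2)
```

```text
ring fit local x,z [0.00026558 0.03995242] r 0.01662398591105855 z-ext 0.058239449551404934
ring world [0.5203309  0.28884882 0.06775793]
peg 177 [0.5197418  0.28819223 0.04169844] 0.050381634117333596
scene peg 19 [0.5244497  0.28645665 0.03102915]
scene ring 25 [0.52510849 0.2842602  0.06844518] [0.50916768 0.26880056 0.06506846]
side peg 22 [0.5218587  0.28427917 0.03581385]
side ring 62 [0.5223512  0.28466685 0.06830982] [0.50284619 0.26637799 0.06506931]
clock 44.48 tcp [0.5598 0.2852 0.0675] jawyaw 85.3 F [-0.7  0.3 -0.3] w 0.0131 q6 -1.1
  shift [-0.0052  0.2138  0.0012] turn 0.0006
```

The ring centre is within 2 mm of the peg, against 11 mm of clearance. Lowering it straight down.

Request:
drive_tool(plan=[[220,-0.003,0.05,0,0],[220,-0.003,0.1,0,0],[220,-0.003,0.15,0,0],[220,-0.003,0.19,0,0],[220,-0.003,0.205,0,0],[220,-0.003,0.205,0,0],[220,-0.003,0.205,0,0]])

```text
clock: 45.35
tcp_pos: [0.5595, 0.2844, 0.0156]
tcp_rot: [-0.52, 0.52, 0.479, -0.479]
ft_force: [0.1, -0.6, -0.0]
gripper_width: 0.0127
```

Request:
drive_tool(plan=[[220,0,0.004,0,0],[220,0,0.008,0,0],[220,0,0.008,0,0]])

```text
clock: 45.72
tcp_pos: [0.559, 0.2842, 0.013]
tcp_rot: [0.52, -0.52, -0.479, 0.479]
ft_force: [-0.1, 0.2, -0.4]
gripper_width: 0.0127
```

Request:
drive_tool(plan=[[220,0,0.004,0,0],[220,0,0.004,0,0],[170,0,0.002,0,0],[130,0,0.002,0,0],[130,0,0.002,0,0],[130,0,-0.1,0,0],[130,0,-0.3,0,0],[130,0,-0.5,0,0],[130,0,-0.75,0,0],[130,0,-0.95,0,0],[130,0,-0.95,0,0],[130,0,-0.95,0,0]])

```text
clock: 47.22
tcp_pos: [0.5589, 0.2841, 0.2501]
tcp_rot: [0.52, -0.52, -0.479, 0.479]
ft_force: [0.1, 0.5, -1.8]
gripper_width: 0.042
```

Request:
drive_tool(plan=[[130,-0.2,0,0,0],[130,-0.4,0,0,0],[130,-0.6,0,0.0,0],[130,-0.6,0,0,0],[130,-0.6,0,0,0],[130,-0.6,0,0,0]])

```text
clock: 47.98
tcp_pos: [0.5464, 0.1356, 0.2496]
tcp_rot: [0.52, -0.519, -0.479, 0.48]
ft_force: [0.3, -0.1, -0.6]
gripper_width: 0.0418
```

Run:
```python
from h import *
need([.55,.2,.25])
f,P,c=cam('wrist'); save(f['img'],'w9.png')
O=np.array([.5258,.3422]);a=np.radians(-4.8);Rp=np.array([[np.cos(a),-np.sin(a)],[np.sin(a),np.cos(a)]])
Lp=(P[...,:2]-O)@Rp
fin=np.isfinite(P[...,2])
m=fin&(abs(Lp[...,1]-30)<1e9)&(Lp[...,1]>-.005)&(Lp[...,1]<.066)&(abs(Lp[...,0])<.1)&(P[...,2]>.038)&(P[...,2]<.07)
r=cv2.minAreaRect(Lp[m].astype(np.float32)*1000); print('case in panel',r,np.median(P[m][:,2]))
m=fin&(Lp[...,1]<-.03)&(Lp[...,1]>-.08)&(abs(Lp[...,0])<.09)&(P[...,2]>.0175)&(P[...,2]<.025)
print('bar in panel',cv2.minAreaRect(Lp[m].astype(np.float32)*1000),np.median(P[m][:,2]),m.sum())
m=fin&(Lp[...,1]<-.03)&(Lp[...,1]>-.08)&(abs(Lp[...,0])<.03)&(P[...,2]>.0125)&(P[...,2]<.0175)
print('ring in panel',cv2.minAreaRect(Lp[m].astype(np.float32)*1000),np.median(P[m][:,2]),m.sum())
f,P,c=cam('scene'); save(cv2.resize(f['img'][100:310,70:450],None,fx=2.1,fy=2.1,interpolation=3),'s9.png')
np.savez('end.npz',P=P)
Ps=[P,cam('side')[1]]
P0=[np.load(n+'0.npz')['P'] for n in('scene','side')]
def cen(L,x,y,r,lo,hi):
    p=np.vstack([P[np.isfinite(P[...,2])&(abs(P[...,0]-x)<r)&(abs(P[...,1]-y)<r)&(P[...,2]>lo)&(P[...,2]<hi)] for P in L]); return p.mean(0).round(4)
for n,a in {'shoe':(.784,-.12,.14,.02,.06),'bottle':(.779,.16,.05,.02,.12),'green':(.557,.05,.05,.02,.12)}.items(): print(n,cen(P0,*a),cen(Ps,*a))
for nm,a in {'dict':(.571,-.308,.05,.106,.12),'cards':(.543,-.311,.03,.092,.102)}.items(): top(Ps[0],*a[:3],*a[3:])
```

```text
clock 47.98 tcp [0.5464 0.1356 0.2496] jawyaw 85.4 F [ 0.3 -0.1 -0.6] w 0.0418 q6 -1.34
  shift [ 0.2577 -0.0017  0.0064] turn 0.0
case in panel ((-2.42156982421875, 27.98774528503418), (56.64971160888672, 158.15000915527344), 89.34597778320312) 0.05254874528977849
bar in panel ((30.566822052001953, -55.40495300292969), (14.360697746276855, 65.97966766357422), 89.44143676757812) 0.019743724284062736 430
ring in panel ((1.9521732330322266, -53.63767623901367), (43.930198669433594, 37.83881759643555), 23.71921157836914) 0.014302488580821227 296
shoe [ 0.7859 -0.1162  0.0375] [ 0.7858 -0.1162  0.0374]
bottle [0.7832 0.1546 0.0626] [0.783  0.1546 0.0627]
green [0.5634 0.0403 0.0735] [0.5634 0.0403 0.0734]
rect [ 572.7 -308.1] [33.9 63.6] 5.3 n 296 mean [ 572.6 -308.1] z 108.5
rect [ 540.2 -306.2] [61.4 24.3] 70.6 n 20 mean [ 538.2 -310.5] z 96.3
```

View pics/w9.png

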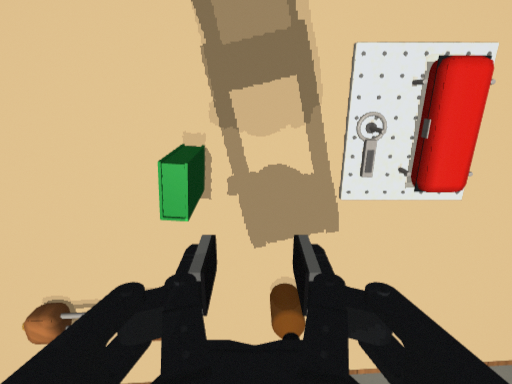

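View pics/s9.png

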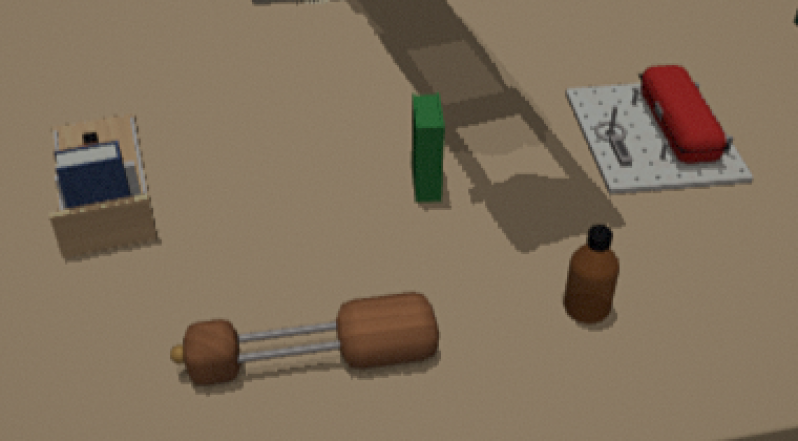

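The ring is round the tall peg and flat, and the case is in the bay at panel (-2, 28) mm. Dictionary and cards are tight in the rack, bystanders haven't moved, and the gripper is clear. Handing in.

```bash
python3 -c "
from workcell import bot
print(bot.close_job())"
```

```text
the job is handed in; nothing more can be done
None
```

Both kits are made up and the job is handed in at about 48 s of the 126 s allowed. `close_job` gives no verdict, so the figures below are my own last measurements.

- **Study kit:** I stood the dictionary by the wall and the cards next to it. I then gripped the end stop's post and pushed until it stalled at about 16 N. Both are upright, square to within about 0.5°, and centred to about 2 mm. The stop works out at about 0.103 m, the packed-tight value, from the 96 mm its post moved plus the estimated start.
- **Case:** it lies flat in the bay at panel (-2, 28) mm, within about 1° of the panel's length.
- **Key ring:** it is round the taller peg, within about 3 mm of centre, and flat on the panel.
- **Bystanders:** the shoe tree, the bottle and the green look-alike all measured within 1 mm of where they started. The gripper was clear of everything.

**Disagreements:**
- The fixed cameras and the wrist camera differed by about 2 mm in x throughout.
- My final check of the cards from the scene camera was mostly hidden behind the dictionary (20 points). The cards figures come from the wrist view just after the stop was released.

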